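Clear the tack-welding jig and hold a post foot in its corner

ROBOT

A 7-joint arm with a two-finger parallel gripper is mounted at the origin on the work surface. World frame = base frame: x ahead of the robot, y to its left, z up, the work surface at z = 0. Lengths are in m, angles in rad, forces in N, time in s.
With the tool pointing down it reaches from about 0.425 to 0.95 m from the base axis. Payload 16.7 kg.
Tool frame: the origin (TCP) lies midway between the tips of the shut fingers; the grasp point (between the pads) lies ctrl.tcp_to_grasp behind it (ctrl.tcp_to_grasp is the distance from the TCP to the grasp point, in m); z points along the fingers, y is the direction in which the jaws open and shut (so a half turn about z gives the same grasp; the last joint's range is limited). The gripper opens to 94 mm and grips with 3 to 60 N. Pads are 16 mm wide; open, the fingers measure 119 mm over their backs; the gripper's body (75 mm by 177 mm) begins 78 mm behind the grasp point.
Start: joints at [1.115, 0.426, 0.074, 1.606, -0.034, 1.111, -0.067], TCP at [0.204, -0.643, 0.205] pointing down, gripper open.
Joint ranges: [-2.85, 2.85], [-0.5, 2.14], [-1.23, 1.37], [0.21, 2.46], [-1.02, 4.16], [0.16, 2.05], [-2.73, 2.73]. Speed limits (rad/s): [1.89, 1.89, 2.39, 2.39, 3.01, 3.01, 3.01].

INTERFACE

Orientations are given as a unit quaternion [w, x, y, z].
In Python, from bench import monitor, get_image, ctrl gives the robot as it stands.
- The arm moves only by the shell command python3 -m pendant 'ROWS' [FORCE]. ROWS is JSON, a list that holds one entry, the list of rows, each a list of 7 numbers: the turn, a rotation vector about the tool's x, y, z in rad, then the shift along the tool's x, y, z in cm, then the finger opening in cm, from 0 to 9.4. In form: [[[ax, ay, az, x, y, z, claw], ...]]. A call has 1 to 5 rows; each row is the pose to reach, as a shift and turn from the pose measured when the call began, along the tool's axes at that moment; what a row does not reach only later rows make up. A row lasts 1/10 s, in which the tool goes at most 50 mm and 8.59 degrees, less where a joint would pass 70% of its speed; a pose out of reach is approached as far as the arm can. A call with a gripper value outside its range is refused whole. The fingers move at their own pace and stop on an object; FORCE is the grip in N (left out, the last holds). Time passes only in rows, so rows that repeat a pose let the fingers close. It gives the time, the measured TCP pose, the force and the opening at its end, in the units of the state.
- monitor.read_state(): the state, without advancing time (a new reading comes with each control period).
- get_image(name): name is "side" or "top" or "wrist"; returns a dict with "img" (420x560x3 uint8, red, green, blue), "depth" (420x560 float32, m along the optical axis (not along the pixel's ray), 0 where there is no reading), "fov_y" (degrees; the focal length in pixels is half the picture's height over the tangent of half this angle, whatever the lens; pixels are square), "cx", "cy" (the principal point, pixels), "dist_coeffs" ([k1, k2, p1, p2, k3] as OpenCV has them; the pictures are not rectified), "rvec" (rotation vector, rad) and "tvec" (3), from world to camera coordinates, as OpenCV has them. Camera axes: x right, y down, z forward; pixel columns grow to the right and rows downward; lengths in m; the calibration is good to about 2 mm. A picture is of the moment at which its call begins.
- ctrl.job_done(): hands the job in, once; it reports no verdict.
The state is a dict: "time_s": time; "q": joint angles; "qvel": joint speeds; "joint_torque": joint torques, N m; "eef_pos": TCP position; "tool_rot": TCP orientation; "force": force on the tool from outside, world axes, zero at the start; "ft_torque": the same for the moment, N m; "gripper_width": opening from 0.0 (shut) to 1.0 (fully open).
Only numpy, scipy, OpenCV 4.12 (cv2) and the standard library are available. Lean on these libraries where they do the work, as an engineer would, in place of code of your own. Each camera call takes 0.05 s, during which the arm holds its last target.

TASK

Get the post foot with the square stub ready for tacking: first take the empty stub can out of the corner of the welding jig and hang it by its handle on the hook of the stand, leaving it hanging there free. Then lay the foot flat on the jig plate, long edge against the long fence and short edge against the short fence, press it firmly into the corner so it bears on both fences at once, and finish while still holding it pressed there; leave the round-stub foot and the other things on the bench where they are.

Things in the scene. Friction and masses are not known exactly. Their poses are not given: they have to be found in the camera images.
- jig: fixed steel jig plate 200 x 200 x 10, lying on the table; origin at the centre of its underside. Its +x axis points (roughly away from the robot) at the short fence, +y (roughly to the robot's left) at the long fence. Position and yaw vary. Steel drags strongly on steel here (friction about 1).
- fence_long: dark steel bar 200 long (along jig x) x 15 wide x 16 high fixed on the plate along its +y edge; origin at the centre of its underside. Its inner face is at jig y = +85. Rigid.
- fence_short: dark steel bar 120 long (along jig y) x 15 wide x 16 high fixed on the plate along its +x edge; origin at the centre of its underside. Its inner face is at jig x = +85, it covers jig y from -35 to +85. Rigid.
- corner (a point): the inner corner where the two fence faces meet, on the jig plate's upper face (10 above the table); axes as the jig's. The foot is home when its centre is 45 back along -x and 30 along -y from here, its underside on the plate and its long axis along jig x (either way round).
- foot: the part: loose steel post foot, plate 90 (its x) x 60 (its y) x 16 thick, with an upright SQUARE tube stub 30 x 30, 64 tall, in the middle of the plate, sides along the plate's (total height 80); 0.6 to 0.84 kg; origin at the centre of its underside, z up. Stands on the table right of the jig; it and the round-stub foot may have changed places
- can: empty open metal can standing on the jig plate in the corner, diameter 84 at the rim, 70 high, 0.2 to 0.3 kg, with a rigid upright handle: 8 mm round wires rise from the rim at its y = +50 and -50, joined by a straight 8 mm round bar along its y, centre line 150 above the underside; clear window rim to bar 76 high, 92 wide. Origin: centre of its underside. Keep the bar's middle free for the hook
- can_handle (a point): middle of the can's handle bar, on its centre line; axes as the can's (the bar runs along y)
- hook: fixed stand: base 120 x 120 x 12, post 18 thick, 227 tall; from its top a round arm 10 thick runs along the stand's -x (roughly to the robot), centre line falling from 222 to 210 high at 85 from the post, then up to a tip 108 from the post, top 235 high. Origin: centre of the base's underside. The can's bar goes across the arm, over the tip from the front, then down
- hook_seat (a point): lowest point of the hook's arm, on its upper surface, 85 from the post along the stand's -x, 215 above the table; axes as the stand's
- round_foot: BYSTANDER much like the foot: square steel plate 70 x 70 x 16 with an upright ROUND stub, diameter 30, 64 tall, total height 80; origin at the centre of its underside. Leave alone.
- hammer: bystander, loose hammer 260 long lying on the table beyond the jig; origin near its middle, underside
- brush: bystander, loose hand brush 200 long lying near the robot on the left
- disc: bystander, loose flat grinding disc, diameter 115, 6 thick, lying beyond the jig on the left
- pipe: bystander, loose short steel pipe, diameter 72, 50 tall, standing near the robot, left of the jig
- spray: bystander, upright metal can, diameter 56, 160 tall, behind the hook stand
- offcut: bystander, loose offcut of dark steel angle 150 x 40 x 40 lying at the far right
- collar: bystander, loose steel collar, diameter 48, 25 tall, beyond the jig on the right
Not all that is in view belongs to the job. Of the things like the can, leave any that is blue, pink or purple; of the rest the smaller one is meant.

How it is judged:
By the outcome, as a careful person would: the job done as asked, in the order asked, and still so for the second after the job is handed in, while the arm keeps its last pose, push and grip.
It also fails if it takes over 72 s, if anything falls off the work surface, if the arm or the gripper's body presses on something with over 40 N, if the wrist force passes 120 N, or if a joint passes its speed limit or range.

## Working session

There is one attempt and no reset: what is moved stays moved. The work goes in short steps, Python scripts to look and compute and a shell command to move; the robot and the scene stay as the last step left them, time stands still between calls to the robot, and variables do not carry over. Pictures are saved under pics/ and viewed, and the job is handed in when it is done.

```bash
ls; mkdir -p pics; python3 - <<'E'
from bench import monitor,get_image,ctrl
import cv2
s=monitor.read_state();print(s, ctrl.tcp_to_grasp)
for n in ["side","top","wrist"]:
    d=get_image(n);cv2.imwrite(f"pics/{n}0.png",d["img"][:,:,::-1]);print(n,d["fov_y"],d["cx"],d["cy"],d["dist_coeffs"],d["rvec"],d["tvec"])
E
```

```text
pics
{'time_s': 0.0, 'q': array([ 1.11449099,  0.42670771,  0.07387325,  1.60662367, -0.03408412,
        1.11078547, -0.06708266]), 'qvel': array([-0.00076693, -0.00036841,  0.0008761 , -0.00214932,  0.00130314,
       -0.00060049,  0.00064517]), 'joint_torque': array([-6.75088522e-04, -9.35819578e+01,  3.66641298e+00, -4.54198158e+01,
       -4.87784611e-02,  2.01679015e-02,  1.71297268e-05]), 'eef_pos': array([ 0.20367719, -0.64307339,  0.20478514]), 'tool_rot': array([-6.13383723e-04,  9.88258819e-01,  1.52787786e-01, -1.53171077e-04]), 'force': array([ 0.8168071 , -0.09200396, -0.19248101]), 'ft_torque': array([ 0.01938074,  0.02621206, -0.00676473]), 'gripper_width': 0.9995548801058701} 0.0188
side 52.831308596311366 282.1593511222556 205.94887998047295 [0.01551825 0.         0.         0.         0.        ] [ 0.59158116 -2.73283893  1.02805244] [0.44159561 0.26584893 1.10296882]
top 48.36605756259173 272.54175785080025 211.24402899467833 [-0.07630436  0.          0.          0.          0.        ] [ 2.12405179 -2.08785403  0.23524994] [-0.0251624   0.52057869  1.47724701]
wrist 65.91405696754096 286.6251632675404 213.03732667531838 [-0.02804635  0.          0.          0.          0.        ] [-2.37400417  1.73547804  0.21249521] [-0.67489943 -0.02630511  0.39304866]
```

View pics/side0.png

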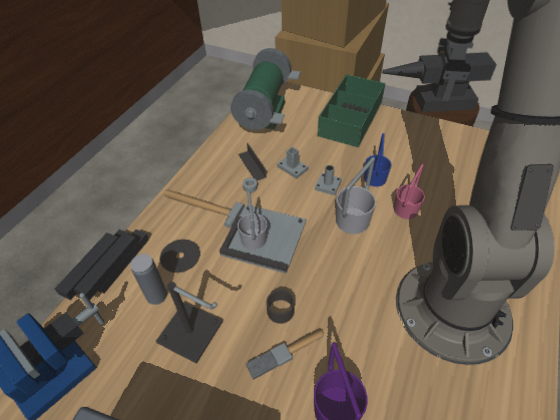

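View pics/top0.png

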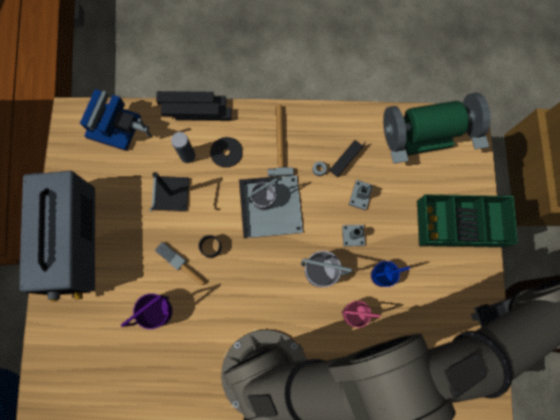

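View pics/wrist0.png

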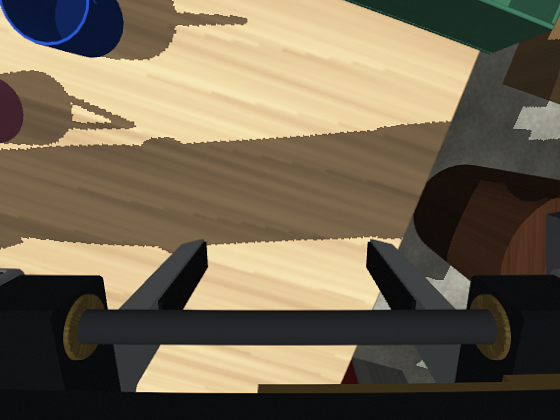

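Side picture: the jig is at (265,238) with a small grey can at (252,228) and a larger grey can at (355,205). Blue, pink and purple cans are at (377,165), (408,195) and (340,395). The hook stand is at (190,325). The two feet are at (292,163) and (328,180). Next I'll crop in closer on these.

```bash
cat > h.py <<'E'
from bench import monitor,get_image,ctrl
import cv2,numpy as np
from scipy.spatial.transform import Rotation as R
class V:
    def __init__(s,n):
        d=get_image(n);s.d=d;s.img=d["img"];s.dep=d["depth"]
        h=s.img.shape[0];f=h/2/np.tan(np.radians(d["fov_y"])/2)
        s.K=np.array([[f,0,d["cx"]],[0,f,d["cy"]],[0,0,1]]);s.dc=np.array(d["dist_coeffs"],float)
        s.rv=np.array(d["rvec"],float);s.Rm=cv2.Rodrigues(s.rv)[0];s.t=np.array(d["tvec"],float).ravel()
        s.c=-s.Rm.T@s.t
    def ray(s,uv):
        p=cv2.undistortPoints(np.array(uv,float).reshape(-1,1,2),s.K,s.dc).reshape(-1,2)
        return np.c_[p,np.ones(len(p))]@s.Rm
    def onz(s,uv,z):
        r=s.ray(uv);return s.c+r*((z-s.c[2])/r[:,2])[:,None]
    def cloud(s):
        if hasattr(s,'_P'):return s._P
        h,w=s.dep.shape;u,v=np.meshgrid(np.arange(w),np.arange(h))
        r=s.ray(np.stack([u,v],-1).reshape(-1,2))
        P=s.c+r*s.dep.reshape(-1,1);P[s.dep.ravel()==0]=np.nan
        s._P=P.reshape(h,w,3);return s._P
    def pix(s,P):
        return cv2.projectPoints(np.array(P,float).reshape(-1,1,3),s.rv,s.t,s.K,s.dc)[0].reshape(-1,2)
    def save(s,name,box=None,k=1):
        im=s.img[:,:,::-1]
        if box: x0,y0,x1,y1=box;im=im[y0:y1,x0:x1]
        im=cv2.resize(np.ascontiguousarray(im),None,fx=k,fy=k,interpolation=cv2.INTER_CUBIC);cv2.imwrite("pics/"+name,im)
def st():
    s=monitor.read_state();print("t",s["time_s"],"p",s["eef_pos"].round(4),"q",s["tool_rot"].round(4),"F",s["force"].round(1),"T",s["ft_torque"].round(2),"w",round(s["gripper_width"]*94,1));return s
def Rt(s):
    q=s["tool_rot"];return R.from_quat([q[1],q[2],q[3],q[0]])
def rows(s,tgt,yaw_xyz=None,Rnew=None):
    """shift in tool axes cm, rotvec"""
    r=Rt(s);sh=r.inv().apply(np.array(tgt)-s["eef_pos"])*100
    rv=(r.inv()*Rnew).as_rotvec() if Rnew is not None else np.zeros(3)
    return sh.round(2),rv.round(3)
def down(yaw):
    """tool z down, tool y (jaw) axis along world angle yaw"""
    y=np.array([np.cos(yaw),np.sin(yaw),0]);z=np.array([0,0,-1.]);x=np.cross(y,z)
    return R.from_matrix(np.c_[x,y,z])
E
python3 - <<'E'
from h import *
a=V("side");b=V("top")
a.save("s1.png",(215,130,385,275),4.5);b.save("t1.png",(140,130,400,300),3)
np.savez("c0.npz",side=a.cloud(),top=b.cloud())
P=b.cloud()
for uv in [(263,193),(280,225),(361,194),(354,233),(165,200),(320,268)]:print(uv,P[uv[1],uv[0]].round(3))
E
```

```text
(263, 193) [0.594 0.017 0.015]
(280, 225) [ 0.485 -0.042  0.007]
(361, 194) [ 0.581 -0.306  0.072]
(354, 233) [ 0.449 -0.279  0.079]
(165, 200) [0.565 0.352 0.009]
(320, 268) [ 0.343 -0.177  0.003]
```

View pics/s1.png

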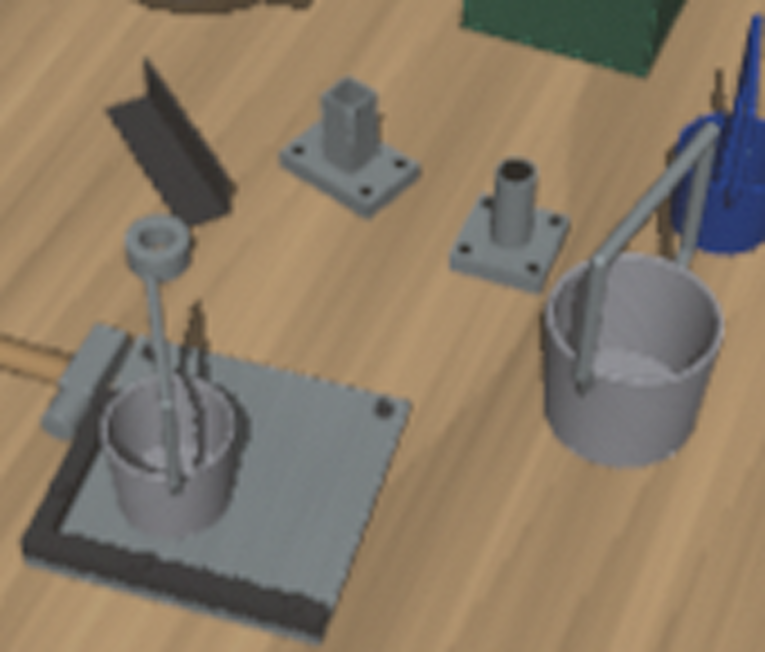

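View pics/t1.png

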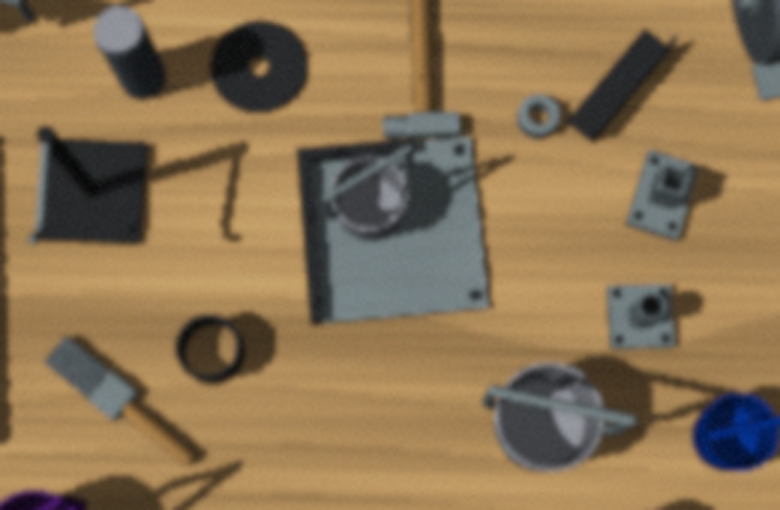

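Small grey can on the jig, side (252,228): smaller of the two greys, so it is the target. The square-stub foot is at side (292,163) / top (361,194), and the round-stub foot at top (354,233) is left alone.

```bash
python3 - <<'E'
from h import *
c=np.load("c0.npz")
def sel(P,lo,hi):
    P=P.reshape(-1,3);return P[np.all((P>lo)&(P<hi),axis=1)]
for n in ["top","side"]:
    P=c[n]
    print(n)
    for nm,lo,hi in [("table",[.3,.1,-.02],[.4,.2,.02]),("plate",[.45,-.05,-.01],[.5,.02,.03])]:
        q=sel(P,lo,hi);print(nm,len(q),np.median(q,0).round(4),q.std(0).round(4))
    q=sel(P,[.4,-.2,.135],[.75,.15,.2]);print("bar",len(q),q.mean(0).round(4),q.min(0).round(3),q.max(0).round(3))
    if len(q)>3:
        u,s,vt=np.linalg.svd(q-q.mean(0));print(vt[0].round(3),(s/np.sqrt(len(q))).round(4))
    q=sel(P,[.4,.15,.19],[.75,.45,.26]);print("arm",len(q),q.min(0).round(3) if len(q) else '',q.max(0).round(3)if len(q) else '')
    if len(q)>3:
        u,s,vt=np.linalg.svd(q-q.mean(0));print(q.mean(0),vt[0].round(3),(s/np.sqrt(len(q))).round(4))
    q=sel(P,[.4,-.2,.018],[.75,.16,.034]);print("fence",len(q))
E
```

```text
top
table 858 [ 0.347   0.1478 -0.0006] [0.0286 0.0287 0.0038]
plate 308 [ 0.4743 -0.0155  0.0099] [0.0144 0.0204 0.0039]
bar 96 [0.5712 0.0174 0.1623] [ 0.541 -0.028  0.138] [0.6   0.064 0.171]
[-0.54   0.841 -0.011] [0.0332 0.0055 0.0023]
arm 169 [0.476 0.326 0.194] [0.597 0.344 0.242]
[0.54549116 0.33515852 0.21951739] [-0.999  0.032  0.021] [0.037  0.0085 0.0036]
fence 892
side
table 1196 [0.3448 0.1495 0.    ] [0.0279 0.0288 0.0028]
plate 331 [ 0.474  -0.0148  0.0112] [0.0145 0.0202 0.0022]
bar 104 [0.5642 0.0271 0.1621] [ 0.539 -0.027  0.137] [0.6   0.066 0.169]
[-0.537  0.838 -0.093] [0.0333 0.0053 0.0022]
arm 354 [0.473 0.33  0.191] [0.595 0.349 0.236]
[0.5453763  0.34155739 0.21874153] [-1.     0.007  0.027] [0.0373 0.0086 0.0034]
fence 1210
```

```bash
python3 - <<'E'
from h import *
a=V("side");b=V("top");print("cam",a.c.round(3),b.c.round(3))
b.save("t2.png",(225,160,315,250),6.5);b.save("t3.png",(330,170,390,260),6.5);b.save("t4.png",(140,130,230,250),5)
a.save("s2.png",(150,240,240,360),5)
E
```

```text
cam [0.169 0.661 1.009] [ 0.186 -0.016  1.555]
```

View pics/t2.png

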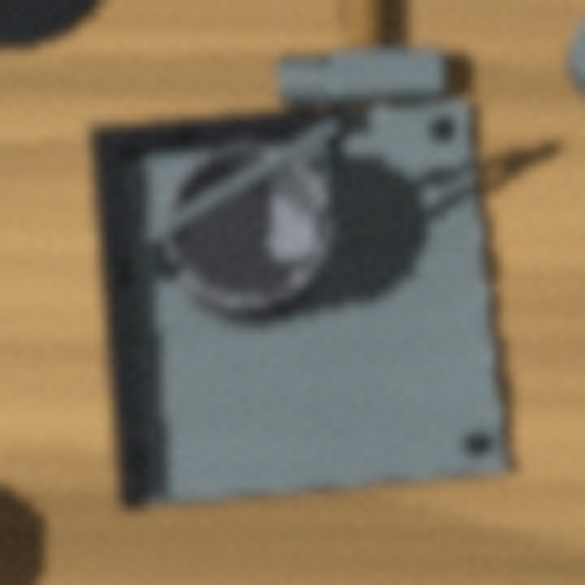

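View pics/t3.png

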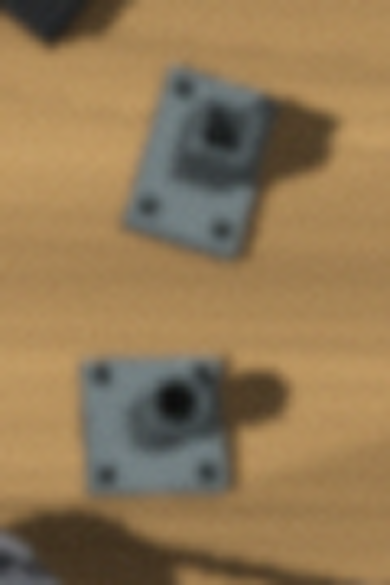

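View pics/t4.png

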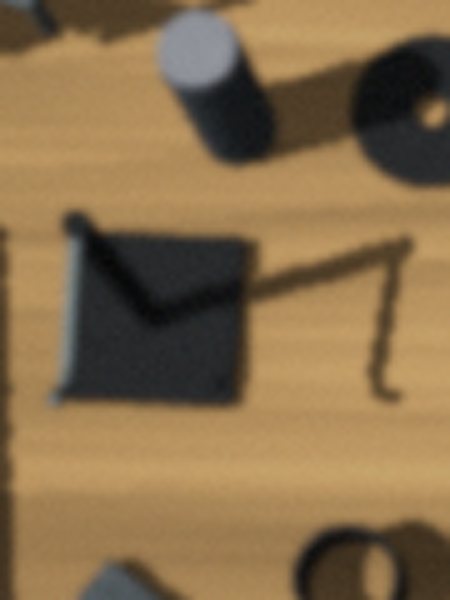

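View pics/s2.png

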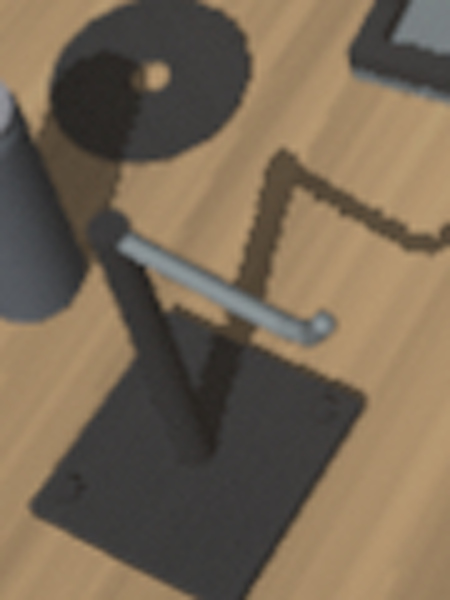

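```bash
python3 - <<'E'
from h import *
a=V("side");b=V("top")
def T(pts,o,k): return (np.array(pts,float)-0.5*(k-1)/1)/k+np.array(o)
bar=b.onz(T([(160,230),(338,126)],(225,160),6.5),.160);print("bar",bar.round(4),bar.mean(0).round(4),np.linalg.norm(bar[1]-bar[0]),np.degrees(np.arctan2(*(bar[0]-bar[1])[1::-1])))
pl=b.onz(T([(475,100),(513,470),(128,507)],(225,160),6.5),.010);print("plate",pl.round(4),np.linalg.norm(pl[1:]-pl[:-1],axis=1),[np.degrees(np.arctan2(d[1],d[0])) for d in pl[:-1]-pl[1:]])
fl=b.onz(T([(145,157),(168,500),(97,128),(127,505)],(225,160),6.5),.026);print("fenceL",fl.round(4),[np.degrees(np.arctan2(d[1],d[0])) for d in (fl[0]-fl[1],fl[2]-fl[3])])
f=b.onz(T([(175,65),(275,95),(240,262),(123,227)],(330,170),6.5),.016);print("foot",f.round(4),f.mean(0).round(4),np.linalg.norm(f-np.roll(f,-1,0),axis=1),[np.degrees(np.arctan2(d[1],d[0])) for d in (f[0]-f[3],f[1]-f[2])])
ba=b.onz(T([(75,235),(247,238),(240,405),(68,398)],(140,130),5),.012);print("base",ba.round(4),ba.mean(0).round(4),np.linalg.norm(ba-np.roll(ba,-1,0),axis=1),[np.degrees(np.arctan2(d[1],d[0])) for d in (ba[1]-ba[2],ba[0]-ba[1])])
po=b.onz(T([(73,220)],(140,130),5),.227);print("posttop",po)
s=a.onz(T([(200,455)],(150,240),5),.012);print("side post bottom",s)
s=a.onz(T([(110,225)],(150,240),5),.227);print("side post top",s)
s=a.onz(T([(308,335)],(150,240),5),.210);print("side seat c",s)
s=a.onz(T([(325,318)],(150,240),5),.232);print("side tip",s)
s=b.onz(T([(55,400)],(140,130),5),.235);print("top tip",s)
sb=a.pix(bar);print(sb)
E
```

```text
bar [[ 0.5482  0.0566  0.16  ]
 [ 0.601  -0.027   0.16  ]] [0.5746 0.0148 0.16  ] 0.0989240294891479 122.28874583646687
plate [[ 0.6614 -0.1007  0.01  ]
 [ 0.4625 -0.1213  0.01  ]
 [ 0.4397  0.0768  0.01  ]] [0.19996109 0.19941974] [np.float64(5.912529551128396), np.float64(-83.43837706691238)]
fenceL [[0.6222 0.0725 0.026 ]
 [0.441  0.0556 0.026 ]
 [0.6376 0.0981 0.026 ]
 [0.4381 0.0764 0.026 ]] [np.float64(5.3386579879299285), np.float64(6.215127319090678)]
foot [[ 0.6469 -0.3029  0.016 ]
 [ 0.6314 -0.3557  0.016 ]
 [ 0.5406 -0.3345  0.016 ]
 [ 0.5582 -0.2736  0.016 ]] [ 0.5943 -0.3167  0.016 ] [0.05496186 0.09328542 0.06346008 0.093379  ] [np.float64(-18.340285708036227), np.float64(-13.120802227175615)]
base [[0.6466 0.3931 0.012 ]
 [0.6462 0.2736 0.012 ]
 [0.5283 0.2716 0.012 ]
 [0.5311 0.3894 0.012 ]] [0.588  0.3319 0.012 ] [0.11956028 0.11796    0.11783776 0.11551355] [np.float64(0.9408580954464209), np.float64(89.8499221936425)]
posttop [[0.59163385 0.33809179 0.227     ]]
side post bottom [[0.58444397 0.33904227 0.012     ]]
side post top [[0.58647664 0.33668034 0.227     ]]
side seat c [[0.48985439 0.3396183  0.21      ]]
side tip [[0.47864352 0.33903622 0.232     ]]
top tip [[0.47985888 0.3384557  0.235     ]]
[[250.78167196 217.84355255]
 [247.79800649 190.63616125]]
```

```bash
python3 - <<'E'
from h import *
s=st();print(rows(s,[.588,-.008,.30],Rnew=down(np.radians(32.3))))
E
```

```text
t 0.45 p [ 0.2038 -0.6434  0.2054] q [-1.000e-04  9.883e-01  1.527e-01  0.000e+00] F [ 0.1 -0.6 -0.3] T [ 0.01 -0.02 -0.03] w 94.0
(array([ 55.81, -48.98,  -9.45]), array([-0.   , -0.   , -1.828]))
```

```bash
python3 -m pendant '[[[0,0,-0.14,1,-1,-5,9.4],[0,0,-0.28,4,-4,-9.5,9.4],[0,0,-0.42,7.5,-7,-9.5,9.4],[0,0,-0.56,11,-10,-9.5,9.4],[0,0,-0.7,14.5,-13,-9.5,9.4]]]' 40; python3 - <<'E'
from h import *
s=st();print(rows(s,[.588,-.008,.30],Rnew=down(np.radians(32.3))))
E
```

```text
time_s: 0.95
eef_pos: [0.3036, -0.4741, 0.3012]
tool_rot: [0.001, 0.875, 0.485, 0.0]
force: [1.2, 0.1, 0.8]
gripper_width: 1.0
t 0.95 p [ 0.3036 -0.4741  0.3012] q [6.000e-04 8.746e-01 4.848e-01 0.000e+00] F [1.2 0.1 0.8] T [-0.03 -0.12  0.05] w 94.0
(array([54.59, -0.58,  0.09]), array([ 1.000e-03,  1.000e-03, -1.122e+00]))
```

```bash
python3 -m pendant '[[[0,0,-0.14,4.5,0,0,9.4],[0,0,-0.28,9.5,0,0,9.4],[0,0,-0.42,14,0,0,9.4],[0,0,-0.56,19,0,0,9.4],[0,0,-0.7,23.5,0,0,9.4]]]'; python3 - <<'E'
from h import *
s=st();print(rows(s,[.588,-.008,.30],Rnew=down(np.radians(32.3))))
E
```

```text
time_s: 1.45
eef_pos: [0.429, -0.2727, 0.3014]
tool_rot: [0.001, 0.653, 0.757, -0.0]
force: [0.2, -1.0, 0.0]
gripper_width: 1.002
t 1.45 p [ 0.429  -0.2727  0.3014] q [ 1.000e-03  6.530e-01  7.573e-01 -2.000e-04] F [ 0.2 -1.   0. ] T [-0.01 -0.17 -0.01] w 94.2
(array([23.84, 19.62,  0.12]), array([ 0.001,  0.002, -0.416]))
```

```bash
python3 -m pendant '[[[0,0,-0.14,3.8,3.1,0,9.4],[0,0,-0.28,7.6,6.3,0,9.4],[0,0,-0.416,11.5,9.4,0,9.4],[0,0,-0.416,15.3,12.6,0,9.4],[0,0,-0.416,19.1,15.7,0,9.4]]]';python3 -m pendant '[[[0,0,0,3.5,3.1,0,9.4],[0,0,0,3.5,3.1,0,9.4]]]'; python3 - <<'E'
from h import *
s=st();print(s["q"].round(2),rows(s,[.588,-.008,.30],Rnew=down(np.radians(32.3))))
w=V("wrist");w.save("w1.png");w.cloud()
print(w.c)
E
```

```text
time_s: 1.95
eef_pos: [0.557, -0.0589, 0.3016]
tool_rot: [0.001, 0.483, 0.876, -0.0]
force: [1.5, -1.4, 0.6]
gripper_width: 1.001
time_s: 2.15
eef_pos: [0.565, -0.0054, 0.3017]
tool_rot: [0.001, 0.479, 0.878, 0.001]
force: [-0.3, -0.2, 0.4]
gripper_width: 0.999
t 2.15 p [ 0.565  -0.0054  0.3017] q [0.0009 0.4789 0.8779 0.0009] F [-0.3 -0.2  0.4] T [-0.02 -0.08  0.05] w 93.9
[ 0.41  0.22 -0.6   1.71  0.13  1.25  0.35] (array([-1.46,  1.79,  0.17]), array([0.003, 0.001, 0.008]))
[0.52792232 0.0516673  0.48342905]
```

View pics/w1.png

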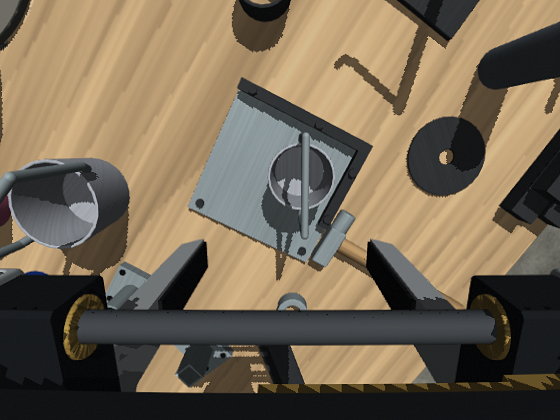

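The wrist view shows the handle bar from (305,137) to (304,238), which is upright in the picture and so square to the jaws. The jig corners are also visible, at about (241,80), (372,148), (305,262) and (190,208). I'll measure from this view.

```bash
python3 - <<'E'
from h import *
w=V("wrist");s=st()
w.save("w1a.png",(180,70,380,270),4)
b=w.onz([(305,137),(304,238)],.160);print(b.round(4),b.mean(0),np.linalg.norm(b[0]-b[1]),np.degrees(np.arctan2(*(b[0]-b[1])[1::-1])))
P=w.cloud().reshape(-1,3)
q=P[np.all((P>[.5,-.06,.145])&(P<[.65,.09,.19]),axis=1)];print(len(q),q.mean(0),q.min(0),q.max(0))
E
```

```text
t 2.25 p [ 0.5645 -0.0115  0.3014] q [ 1.200e-03  4.815e-01  8.765e-01 -3.000e-04] F [-0.5 -1.3 -1.3] T [-0.07 -0.09  0.02] w 93.6
[[ 0.545   0.0554  0.16  ]
 [ 0.601  -0.0312  0.16  ]] [0.57298834 0.01211092 0.16      ] 0.1031350896135747 122.86369264475465
849 [0.57087241 0.01922772 0.16565364] [ 0.54097203 -0.02800972  0.14680378] [0.6032727  0.06337125 0.16845487]
```

View pics/w1a.png

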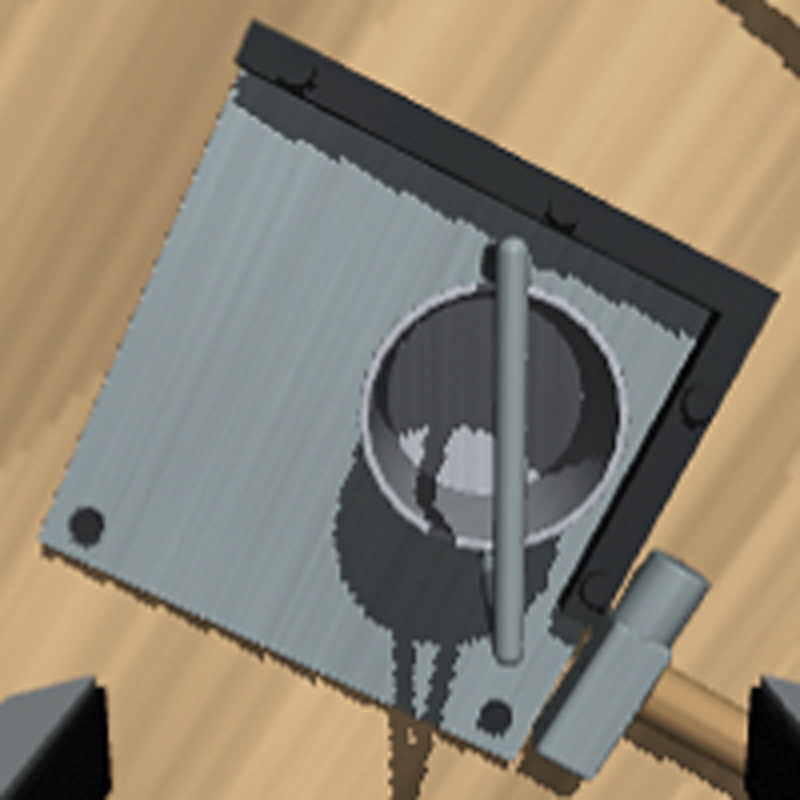

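```bash
python3 - <<'E'
from h import *
w=V("wrist");s=st()
T=lambda p:(np.array(p,float)-1.5)/4+np.array([180,70])
a=lambda d:np.degrees(np.arctan2(d[1],d[0]))
b=w.onz(T([(513,240),(508,660)]),.160);print("bar",b.mean(0),np.linalg.norm(b[0]-b[1]),a(b[0]-b[1]))
f=w.onz(T([(252,20),(780,293),(718,315),(238,65),(563,605)]),.026);print(f.round(4));print("long outer",np.linalg.norm(f[1]-f[0]),a(f[1]-f[0]),"inner",np.linalg.norm(f[2]-f[3]),a(f[2]-f[3]),"short",np.linalg.norm(f[4]-f[2]),a(f[2]-f[4]))
p=w.onz(T([(42,545),(510,765)]),.010);print(p.round(4),np.linalg.norm(p[1]-p[0]),a(p[1]-p[0]))
print(rows(s,[.588,-.008,.141],Rnew=down(np.radians(32.5))))
E
```

```text
t 2.3 p [ 0.5644 -0.013   0.3014] q [ 1.300e-03  4.825e-01  8.759e-01 -6.000e-04] F [-0.8  0.2 -0.7] T [-0.03 -0.12  0.01] w 94.0
bar [0.57219774 0.01543122 0.16      ] 0.10638260984101099 122.68796752411717
[[ 0.4384  0.0788  0.026 ]
 [ 0.6376  0.101   0.026 ]
 [ 0.6238  0.0833  0.026 ]
 [ 0.4416  0.0642  0.026 ]
 [ 0.6366 -0.0323  0.026 ]]
long outer 0.20049690899119033 6.354224952561487 inner 0.1832073328006261 5.969839754980071 short 0.11623600009761174 96.31348479894923
[[ 0.4628 -0.1206  0.01  ]
 [ 0.6592 -0.0999  0.01  ]] 0.19748786710623922 6.022823439783849
(array([-0.79,  2.26, 16.05]), array([ 0.   ,  0.003, -0.003]))
```

```bash
python3 -m pendant '[[[0,0,0,-0.75,2.15,3,9.4],[0,0,0,-0.75,2.15,7,9.4],[0,0,0,-0.75,2.15,10,9.4],[0,0,0,-0.75,2.15,10,9.4]]]'; python3 - <<'E'
from h import *
s=st();print(rows(s,[.587,-.008,.141],Rnew=down(np.radians(32.5))))
V("wrist").save("w2.png")
E
```

```text
time_s: 2.7
eef_pos: [0.5845, -0.0101, 0.1979]
tool_rot: [-0.001, 0.483, 0.875, -0.002]
force: [-0.6, 0.5, 1.1]
gripper_width: 0.999
t 2.7 p [ 0.5845 -0.0101  0.1979] q [-0.0012  0.4834  0.8754 -0.0021] F [-0.6  0.5  1.1] T [-0.04 -0.13  0.02] w 93.9
(array([0.04, 0.35, 5.69]), array([-0.005, -0.   , -0.005]))
```

View pics/w2.png

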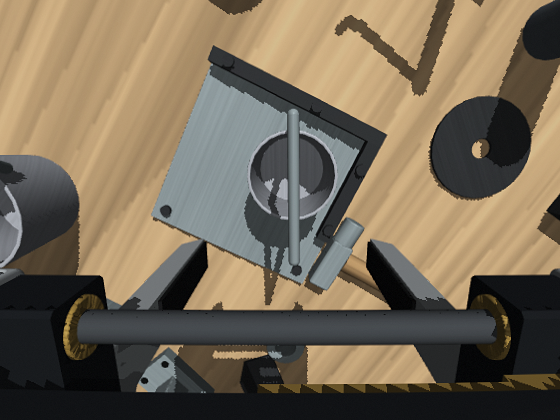

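The bar sits at x≈293 between the fingers (207–367), so it is close to centred. I'll go down.

```bash
python3 -m pendant '[[[0,0,0,0,0.3,3,9.4],[0,0,0,0,0.3,5.7,9.4],[0,0,0,0,0.3,5.7,9.4]]]'; python3 - <<'E'
from h import *
s=st();print(rows(s,[.587,-.008,.141],Rnew=down(np.radians(32.5))))
E
```

```text
time_s: 3.05
eef_pos: [0.5875, -0.0092, 0.1428]
tool_rot: [-0.001, 0.484, 0.875, -0.002]
force: [0.3, 0.2, -0.0]
gripper_width: 1.002
t 3.05 p [ 0.5875 -0.0092  0.1428] q [-7.000e-04  4.838e-01  8.752e-01 -2.000e-03] F [ 0.3  0.2 -0. ] T [-0.02 -0.08  0.02] w 94.2
(array([0.12, 0.02, 0.18]), array([-0.004,  0.001, -0.006]))
```

```bash
python3 -m pendant '[[[0,0,0,0.1,0,0.2,4],[0,0,0,0.1,0,0.2,0.5],[0,0,0,0.1,0,0.2,0.5],[0,0,0,0.1,0,0.2,0.5],[0,0,0,0.1,0,0.2,0.5]]]' 50; python3 -m pendant '[[[0,0,0,0,0,0,0.5],[0,0,0,0,0,0,0.5],[0,0,0,0,0,0,0.5]]]';python3 - <<'E'
from h import *
s=st()
E
```

```text
time_s: 3.55
eef_pos: [0.5872, -0.0083, 0.1414]
tool_rot: [-0.0, 0.484, 0.875, -0.002]
force: [0.9, 0.8, 0.2]
gripper_width: 0.611
time_s: 3.85
eef_pos: [0.5872, -0.0083, 0.1414]
tool_rot: [-0.0, 0.484, 0.875, -0.002]
force: [0.3, -0.4, -0.0]
gripper_width: 0.355
t 3.85 p [ 0.5872 -0.0083  0.1414] q [-4.000e-04  4.838e-01  8.752e-01 -1.900e-03] F [ 0.3 -0.4 -0. ] T [-0.02 -0.15 -0.03] w 33.4
```

```bash
python3 -m pendant '[[[0,0,0,0,0,0,0],[0,0,0,0,0,0,0],[0,0,0,0,0,0,0],[0,0,0,0,0,0,0],[0,0,0,0,0,0,0]]]' 60;python3 - <<'E'
from h import *
s=st();V("wrist").save("w3.png")
E
```

```text
time_s: 4.35
eef_pos: [0.5873, -0.0083, 0.1414]
tool_rot: [-0.0, 0.484, 0.875, -0.002]
force: [1.0, -0.0, 0.4]
gripper_width: 0.065
t 4.35 p [ 0.5873 -0.0083  0.1414] q [-4.000e-04  4.838e-01  8.752e-01 -1.800e-03] F [ 1.  -0.   0.4] T [ 0.05 -0.32 -0.06] w 6.1
```

View pics/w3.png

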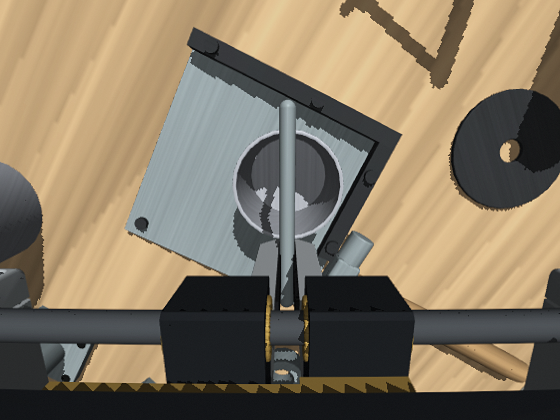

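```bash
python3 -m pendant '[[[0,0,0,0,0,-1,0],[0,0,0,0,0,-3,0],[0,0,0,0,0,-6,0],[0,0,0,0,0,-9.9,0],[0,0,0,0,0,-9.9,0]]]' 60;python3 - <<'E'
from h import *
s=st();V("side").save("s4.png",(150,100,350,350),2.4)
print(s["q"].round(2),rows(s,[.43,.309,.24],Rnew=down(0)))
E
```

```text
time_s: 4.9
eef_pos: [0.5896, -0.0075, 0.2459]
tool_rot: [0.003, 0.484, 0.875, -0.0]
force: [1.0, 0.9, -1.8]
gripper_width: 0.068
t 4.9 p [ 0.5896 -0.0075  0.2459] q [ 2.600e-03  4.838e-01  8.752e-01 -2.000e-04] F [ 1.   0.9 -1.8] T [ 0.   -0.32 -0.03] w 6.4
[ 0.38  0.3  -0.59  1.73  0.19  1.16  0.3 ] (array([35.29,  3.32,  0.42]), array([0.003, 0.004, 0.561]))
```

View pics/s4.png

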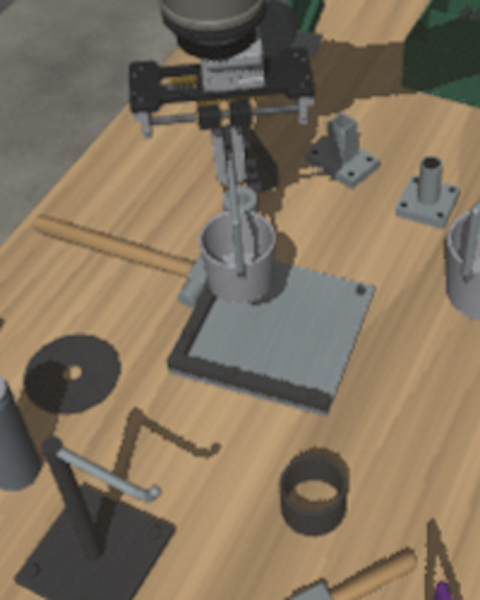

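```bash
python3 -m pendant '[[[0,0,0.1,2,0.2,0,0],[0,0,0.2,5,0.5,0,0],[0,0,0.3,9,0.9,0,0],[0,0,0.4,13,1.3,0,0],[0,0,0.5,17,1.6,0,0]]]' 60;python3 - <<'E'
from h import *
s=st();
print(s["q"].round(2),rows(s,[.43,.309,.24],Rnew=down(0)))
E
```

```text
time_s: 5.45
eef_pos: [0.5103, 0.1456, 0.2416]
tool_rot: [0.001, 0.687, 0.727, -0.001]
force: [0.9, 0.9, -3.0]
gripper_width: 0.066
t 5.45 p [0.5103 0.1456 0.2416] q [ 0.0013  0.6869  0.7268 -0.0012] F [ 0.9  0.9 -3. ] T [-0.07 -0.15 -0.02] w 6.2
[ 0.14  0.21 -0.61  1.85  0.14  1.12 -0.47] (array([16.77, -7.09,  0.1 ]), array([0.   , 0.004, 0.056]))
```

```bash
python3 -m pendant '[[[0,0,0.056,3.5,-1.5,0,0],[0,0,0.056,7.5,-3.2,0,0],[0,0,0.056,11.5,-5,0,0],[0,0,0.056,15,-6.5,0,0],[0,0,0.056,16.8,-7.1,0,0]]]' 60;python3 -m pendant '[[[0,0,0,0,0,0,0],[0,0,0,0,0,0,0]]]';python3 - <<'E'
from h import *
s=st();
print(s["q"].round(2),rows(s,[.43,.309,.24],Rnew=down(0)))
a=V("side");a.save("s5.png",(120,200,320,380),3);V("top").save("t5.png",(120,120,260,280),3.7);V("wrist").save("w5.png")
E
```

```text
time_s: 5.95
eef_pos: [0.4272, 0.3119, 0.2404]
tool_rot: [0.001, 0.706, 0.709, -0.002]
force: [0.8, 0.1, -2.7]
gripper_width: 0.068
time_s: 6.15
eef_pos: [0.4266, 0.3116, 0.2396]
tool_rot: [0.001, 0.705, 0.709, -0.002]
force: [0.1, 0.2, -3.4]
gripper_width: 0.065
t 6.15 p [0.4266 0.3116 0.2396] q [ 0.0008  0.7052  0.709  -0.0025] F [ 0.1  0.2 -3.4] T [-0.14 -0.1  -0.05] w 6.1
[-0.13  0.23 -0.72  1.85  0.16  1.13 -0.9 ] (array([-0.26,  0.34, -0.04]), array([-0.002,  0.005,  0.005]))
```

View pics/s5.png

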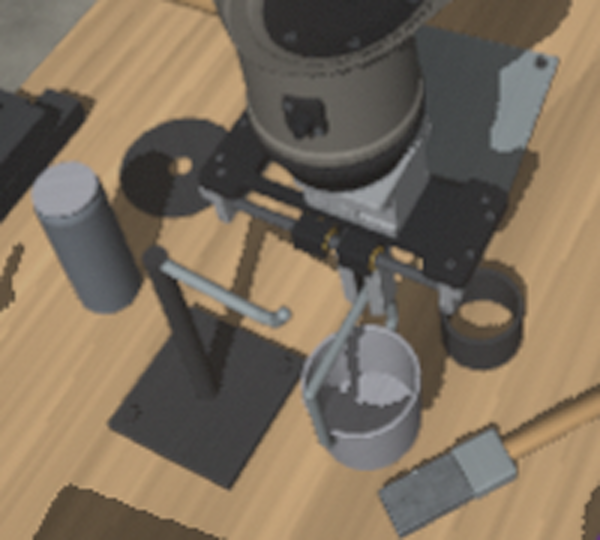

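View pics/t5.png

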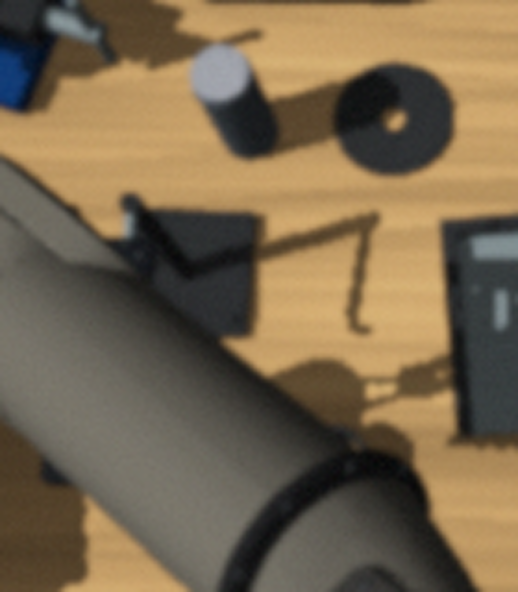

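View pics/w5.png

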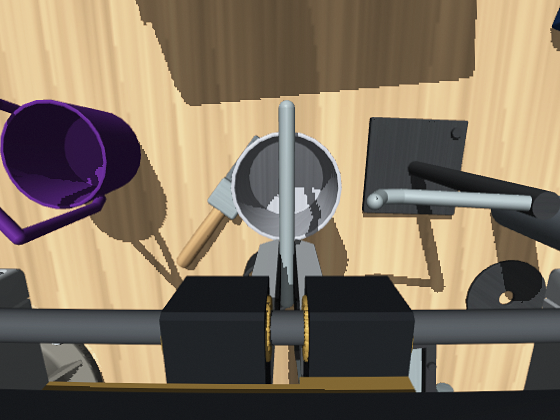

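```bash
python3 - <<'E'
from h import *
w=V("wrist");s=st()
print("tip",w.onz([(376,200)],.233),"post top",w.onz([(548,207)],.227), "arm seatish",w.onz([(398,197),(520,202)],.217))
print("bar",w.onz([(286,103),(286,275)],.259))
P=w.cloud()
for v in range(110,270,15):print(v,P[v,284:290].mean(0).round(4))
for u in (376,378,385,395,410,430,450,480,510,530):
    print(u,np.round(P[195:207,u].mean(0),4))
a=V("side");P=a.cloud().reshape(-1,3)
q=P[np.all((P>[.39,.28,.2])&(P<[.455,.41,.30]),axis=1)]
for y in np.arange(.29,.4,.01):
    m=q[abs(q[:,1]-y)<.005]
    if len(m):print(y.round(3),len(m),np.median(m,0).round(4))
E
```

```text
t 6.35 p [0.4278 0.3107 0.2402] q [ 0.0011  0.7063  0.7079 -0.0019] F [ 1.  -0.1 -2.9] T [-0.08 -0.1  -0.01] w 5.9
tip [[0.48138067 0.34070204 0.233     ]] post top [[0.59207914 0.33557149 0.227     ]] arm seatish [[0.49997507 0.33945128 0.217     ]
 [0.5808455  0.33657215 0.217     ]]
bar [[0.42777674 0.39320106 0.259     ]
 [0.42805837 0.30425333 0.259     ]]
110 [0.428  0.3897 0.264 ]
125 [0.4281 0.3829 0.2637]
140 [nan nan nan]
155 [0.4281 0.369  0.2643]
170 [0.4281 0.3617 0.2638]
185 [0.4282 0.3544 0.2643]
200 [0.4282 0.347  0.2644]
215 [0.4282 0.3393 0.2645]
230 [0.4282 0.3316 0.2649]
245 [0.4283 0.3237 0.2651]
260 [0.4283 0.3154 0.2649]
376 [0.4803 0.3412 0.2368]
378 [0.4816 0.3411 0.2365]
385 [0.5001 0.3309 0.1901]
395 [0.5151 0.3262 0.1677]
410 [0.5209 0.3298 0.1839]
430 [0.5279 0.3338 0.2019]
450 [0.5321 0.3381 0.221 ]
480 [0.5497 0.3388 0.2239]
510 [0.5677 0.3393 0.2258]
530 [0.5795 0.3397 0.2271]
0.29 9 [0.4222 0.293  0.2077]
0.3 5 [0.4112 0.3034 0.2626]
0.31 34 [0.4108 0.3117 0.2667]
0.32 165 [0.4209 0.3207 0.2708]
0.33 21 [0.4246 0.329  0.2608]
0.34 21 [0.4253 0.3397 0.2616]
0.35 20 [0.4248 0.3498 0.2604]
0.36 21 [0.4245 0.3597 0.2605]
0.37 21 [0.4243 0.3704 0.2608]
0.38 22 [0.4245 0.3802 0.2607]
0.39 68 [0.4228 0.3927 0.2386]
0.4 10 [0.4246 0.3955 0.2484]
```

The bar is level at z≈0.260, with its middle at y≈0.339. The hook tip is at (0.481, 0.341) and the seat should be near x=0.504. I'll move in over the tip.

```bash
python3 -m pendant '[[[0,0,0,0,1.5,0,0],[0,0,0,0,3.5,0,0],[0,0,0,0,5.5,0,0],[0,0,0,0,7.5,0,0],[0,0,0,0,7.6,0,0]]]' 60;python3 -m pendant '[[[0,0,0,0,0,0.8,0],[0,0,0,0,0,1.5,0],[0,0,0,0,0,2.2,0],[0,0,0,0,0,3,0]]]';python3 - <<'E'
from h import *
s=st();
a=V("side");a.save("s6.png",(120,200,320,380),3);w=V("wrist");w.save("w6.png")
E
```

```text
time_s: 6.9
eef_pos: [0.5069, 0.3096, 0.2396]
tool_rot: [0.001, 0.707, 0.707, -0.002]
force: [0.4, 0.0, -2.4]
gripper_width: 0.067
time_s: 7.3
eef_pos: [0.5065, 0.3094, 0.2089]
tool_rot: [0.001, 0.707, 0.707, -0.002]
force: [-0.5, 0.1, -2.7]
gripper_width: 0.067
t 7.3 p [0.5065 0.3094 0.2089] q [ 0.0011  0.7073  0.7069 -0.0019] F [-0.5  0.1 -2.7] T [-0.1  -0.11 -0.02] w 6.3
```

View pics/s6.png

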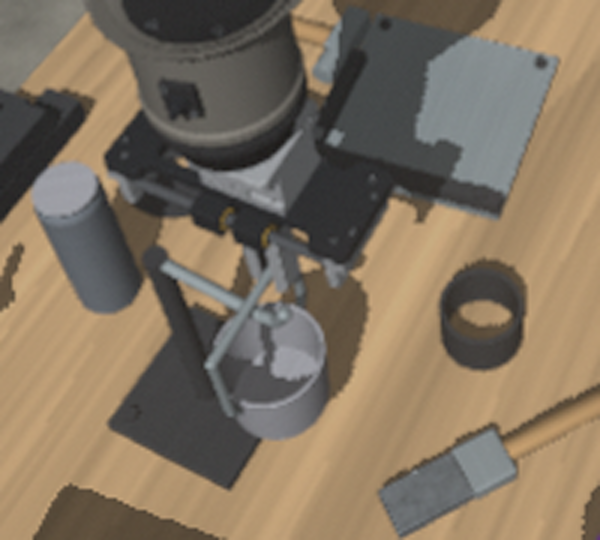

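View pics/w6.png

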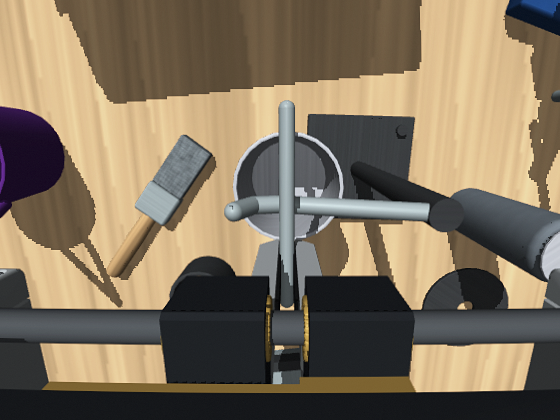

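The bar crosses the arm at (287,205) in the wrist view, between tip and post. I'll lower it to contact.

```bash
python3 -m pendant '[[[0,0,0,0,-0.1,0.3,0],[0,0,0,0,-0.2,0.6,0],[0,0,0,0,-0.2,0.85,0],[0,0,0,0,-0.2,0.85,0]]]';python3 - <<'E'
from h import *
s=st()
E
```

```text
time_s: 7.8
eef_pos: [0.504, 0.3091, 0.1999]
tool_rot: [0.001, 0.707, 0.707, -0.003]
force: [-0.7, -1.5, 1.1]
gripper_width: 0.066
t 7.8 p [0.504  0.3091 0.1999] q [ 0.0009  0.7073  0.7069 -0.0027] F [-0.7 -1.5  1.1] T [-0.28  0.32  0.03] w 6.2
```

The force went from −2.7 to +1.1 N, so the hook carries the can. Release.

```bash
python3 -m pendant '[[[0,0,0,0,0,0,1],[0,0,0,0,0,0,2],[0,0,0,0,0,0,3.5],[0,0,0,0,0,0,3.5],[0,0,0,0,0,0,3.5]]]' 40;python3 - <<'E'
from h import *
s=st()
a=V("side");a.save("s7.png",(120,200,320,380),3);w=V("wrist");w.save("w7.png")
E
```

```text
time_s: 8.3
eef_pos: [0.5041, 0.3091, 0.1999]
tool_rot: [0.001, 0.707, 0.707, -0.003]
force: [0.4, 0.2, -0.3]
gripper_width: 0.366
t 8.3 p [0.5041 0.3091 0.1999] q [ 0.0009  0.7073  0.7069 -0.0026] F [ 0.4  0.2 -0.3] T [-0.07 -0.09  0.04] w 34.4
```

View pics/w7.png

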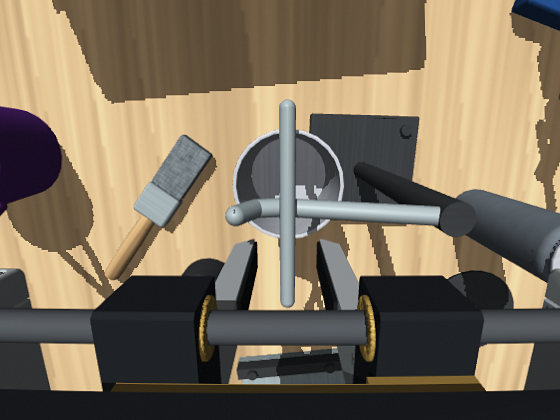

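The can hangs free: the bar lies across the arm at (288,210) between the tip (238,215) and the post (458,218), and the fingers are clear. I'll retreat straight up, then go to the foot.

```bash
python3 -m pendant '[[[0,0,0,0,0,-1,3.5],[0,0,0,0,0,-4,3.5],[0,0,0,0,0,-8,3.5],[0,0,0,0,0,-12,3.5],[0,0,0,0,0,-12,3.5]]]' 40;python3 - <<'E'
from h import *
s=st();print(s["q"].round(2),rows(s,[.58,-.31,.27],Rnew=down(np.radians(-15.7))))
a=V("side");a.save("s8.png",(120,200,320,380),3)
E
```

```text
time_s: 8.9
eef_pos: [0.5056, 0.3114, 0.3259]
tool_rot: [0.002, 0.707, 0.707, 0.001]
force: [-0.0, 0.2, -0.1]
gripper_width: 0.375
t 8.9 p [0.5056 0.3114 0.3259] q [0.0018 0.7073 0.7069 0.0011] F [-0.   0.2 -0.1] T [-0.08 -0.07  0.09] w 35.3
[-0.11  0.27 -0.69  1.61  0.18  1.32 -0.82] (array([-62.13,   7.44,   5.69]), array([0.004, 0.001, 0.274]))
```

View pics/s8.png

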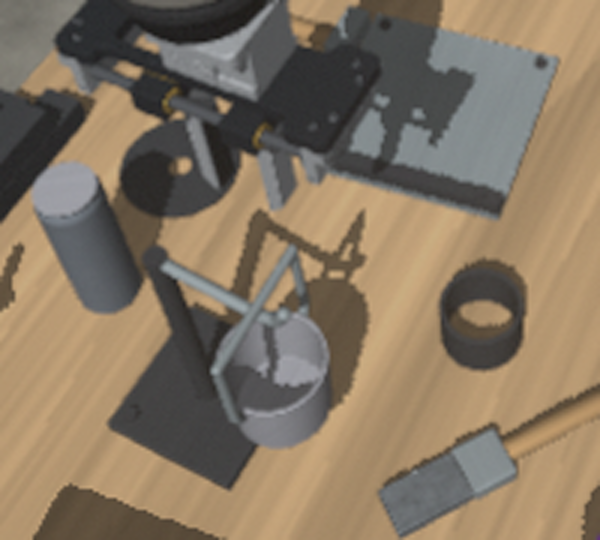

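Can hanging steady. Now travelling to the foot.

```bash
python3 -m pendant '[[[0,0,0.05,-4.5,0.5,0,7],[0,0,0.1,-9.5,1,0,7],[0,0,0.15,-14,1.6,0,7],[0,0,0.2,-19,2.2,0,7],[0,0,0.274,-24,2.8,0,7]]]' 40;python3 - <<'E'
from h import *
s=st();print(s["q"].round(2),rows(s,[.58,-.31,.27],Rnew=down(np.radians(-15.7))))
E
```

```text
time_s: 9.45
eef_pos: [0.5324, 0.0693, 0.3235]
tool_rot: [0.002, 0.798, 0.603, -0.0]
force: [1.4, 0.8, 1.2]
gripper_width: 0.733
t 9.45 p [0.5324 0.0693 0.3235] q [ 1.500e-03  7.978e-01  6.029e-01 -4.000e-04] F [1.4 0.8 1.2] T [-0.02 -0.12  0.03] w 68.9
[ 0.22  0.15 -0.53  1.73  0.08  1.28 -0.6 ] (array([-35.18,  14.93,   5.47]), array([ 0.002,  0.002, -0.002]))
```

```bash
python3 -m pendant '[[[0,0,0,-4.6,2,0.5,7],[0,0,0,-9.2,3.9,1,7],[0,0,0,-13.8,5.9,2,7],[0,0,0,-18.4,7.8,3,7],[0,0,0,-23,9.8,4,7]]]' 40;python3 -m pendant '[[[0,0,0,-4.6,2,0.7,7],[0,0,0,-9.2,3.9,1.4,7],[0,0,0,-10,4.2,1.4,7],[0,0,0,-10,4.2,1.4,7]]]';python3 - <<'E'
from h import *
s=st();print(s["q"].round(2),rows(s,[.58,-.31,.27],Rnew=down(np.radians(-15.7))))
V("wrist").save("w9.png")
E
```

```text
time_s: 9.95
eef_pos: [0.5627, -0.1755, 0.2846]
tool_rot: [0.001, 0.798, 0.603, -0.001]
force: [0.6, -0.3, -0.6]
gripper_width: 0.744
time_s: 10.35
eef_pos: [0.5749, -0.2854, 0.2696]
tool_rot: [0.001, 0.799, 0.602, -0.001]
force: [-0.5, 0.7, -0.1]
gripper_width: 0.745
t 10.35 p [ 0.5749 -0.2854  0.2696] q [ 5.000e-04  7.988e-01  6.016e-01 -1.200e-03] F [-0.5  0.7 -0.1] T [-0.01 -0.02 -0.02] w 70.0
[ 0.59  0.34 -0.3   1.59  0.11  1.22 -0.01] (array([-2.22,  1.17, -0.04]), array([-0.001,  0.003, -0.006]))
```

View pics/w9.png

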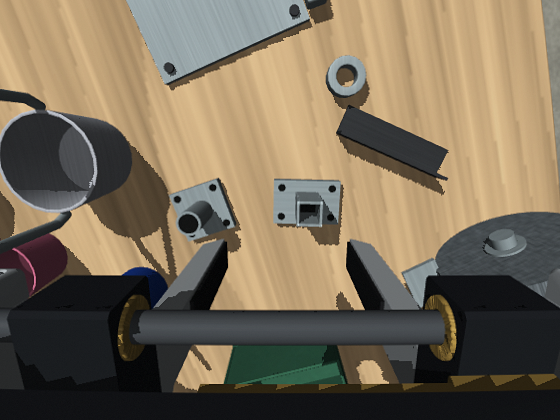

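Square-stub foot plate spans about (275,179)–(341,227) with its stub at (310,210). The round-stub foot is at (203,210). I'll measure the foot in an enlarged crop.

```bash
python3 - <<'E'
from h import *
w=V("wrist");st();w.save("w9a.png",(260,165,360,245),7)
E
```

```text
t 10.45 p [ 0.5758 -0.282   0.2706] q [ 8.000e-04  7.975e-01  6.033e-01 -5.000e-04] F [0.2 0.4 0.6] T [ 0.01 -0.07 -0.03] w 69.9
```

View pics/w9a.png

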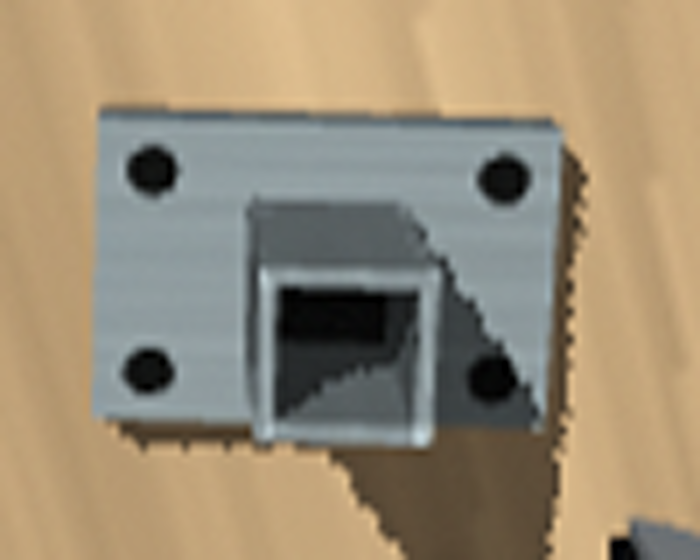

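```bash
python3 - <<'E'
from h import *
w=V("wrist");s=st()
T=lambda p:(np.array(p,float)-3)/7+np.array([260,165])
a=lambda d:np.degrees(np.arctan2(d[1],d[0]))
f=w.onz(T([(100,113),(560,125),(545,432),(95,418)]),.016);print(f.mean(0),np.linalg.norm(f-np.roll(f,-1,0),axis=1),a(f[1]-f[0]),a(f[2]-f[3]),a(f[0]-f[3]))
g=w.onz(T([(262,265),(440,270),(430,446),(258,440)]),.080);print(g.mean(0),np.linalg.norm(g-np.roll(g,-1,0),axis=1),a(g[1]-g[0]),a(g[2]-g[3]),a(g[0]-g[3]))
for z in (.12,.03): print(rows(s,[*g.mean(0)[:2],z],Rnew=down(np.radians(-17))))
E
```

```text
t 10.5 p [ 0.5761 -0.2815  0.2709] q [ 1.100e-03  7.972e-01  6.036e-01 -4.000e-04] F [-0.1  0.4 -0.7] T [-0.06 -0.05 -0.02] w 70.0
[ 0.59519814 -0.31429067  0.016     ] [0.0891709  0.06192223 0.09016476 0.06132329] -17.19988850337051 -17.57530613698692 72.81253820601886
[ 0.5951821  -0.31457481  0.08      ] [0.02990985 0.03080864 0.02947086 0.03057791] -17.352229294461793 -17.806520190938244 73.44202599927775
(array([-2.64,  2.72, 15.1 ]), array([0.001, 0.002, 0.022]))
(array([-2.62,  2.71, 24.1 ]), array([0.001, 0.002, 0.022]))
```

```bash
python3 -m pendant '[[[0,0,0.028,-2.6,2.7,4,7],[0,0,0.028,-2.6,2.7,8.5,7],[0,0,0.028,-2.6,2.7,13,7],[0,0,0.028,-2.6,2.7,15,7],[0,0,0.028,-2.6,2.7,15,7]]]';python3 - <<'E'
from h import *
s=st();w=V("wrist");w.save("w10.png");print(rows(s,[.5952,-.3145,.03],Rnew=down(np.radians(-17.4))))
E
```

```text
time_s: 11.0
eef_pos: [0.5939, -0.3116, 0.1183]
tool_rot: [-0.001, 0.805, 0.593, -0.001]
force: [-0.6, 0.4, 0.3]
gripper_width: 0.748
t 11.0 p [ 0.5939 -0.3116  0.1183] q [-0.0011  0.8049  0.5934 -0.0012] F [-0.6  0.4  0.3] T [-0.04 -0.09 -0.  ] w 70.3
(array([-0.23,  0.24,  8.83]), array([-0.003,  0.001,  0.003]))
```

View pics/w10.png

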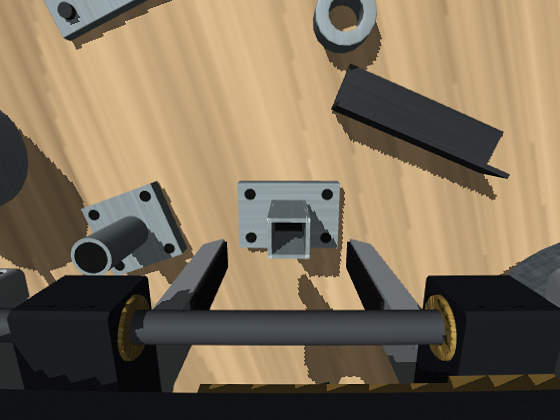

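Stub at (289,230) is centred between the fingers (227–347), with the round foot well clear on the left. I'll descend.

```bash
python3 -m pendant '[[[0,0,0.003,-0.2,0.2,3,7],[0,0,0.003,-0.2,0.2,6,7],[0,0,0.003,-0.2,0.2,8.7,7],[0,0,0.003,-0.2,0.2,8.7,7]]]';python3 - <<'E'
from h import *
s=st();print(rows(s,[.5952,-.3145,.03],Rnew=down(np.radians(-17.4))))
E
```

```text
time_s: 11.45
eef_pos: [0.5958, -0.3138, 0.0328]
tool_rot: [-0.001, 0.806, 0.592, -0.001]
force: [-0.5, 0.3, -0.3]
gripper_width: 0.744
t 11.45 p [ 0.5958 -0.3138  0.0328] q [-7.000e-04  8.056e-01  5.924e-01 -1.000e-03] F [-0.5  0.3 -0.3] T [-0.   -0.04 -0.06] w 69.9
(array([-0.08, -0.04,  0.28]), array([-0.002,  0.001,  0.001]))
```

```bash
python3 -m pendant '[[[0,0,0,0,0,0.1,4],[0,0,0,0,0,0.1,2],[0,0,0,0,0,0.1,2],[0,0,0,0,0,0.1,2],[0,0,0,0,0,0.1,2]]]' 60;python3 -m pendant '[[[0,0,0,0,0,0,2],[0,0,0,0,0,0,2],[0,0,0,0,0,0,2]]]';python3 - <<'E'
from h import *
s=st()
E
```

```text
time_s: 11.95
eef_pos: [0.5961, -0.314, 0.0325]
tool_rot: [-0.0, 0.806, 0.592, -0.001]
force: [-2.7, 0.6, 3.9]
gripper_width: 0.356
time_s: 12.25
eef_pos: [0.5957, -0.3139, 0.0324]
tool_rot: [-0.001, 0.806, 0.592, -0.001]
force: [-3.4, 1.0, -0.2]
gripper_width: 0.317
t 12.25 p [ 0.5957 -0.3139  0.0324] q [-6.000e-04  8.057e-01  5.924e-01 -1.000e-03] F [-3.4  1.  -0.2] T [ 0.2   0.69 -0.03] w 29.8
```

```bash
python3 -m pendant '[[[0,0,0,0,0,-1,2],[0,0,0,0,0,-3,2],[0,0,0,0,0,-6,2],[0,0,0,0,0,-10,2],[0,0,0,0,0,-10.5,2]]]' 60;python3 - <<'E'
from h import *
s=st();print(rows(s,[.574,.037,.14],Rnew=down(np.radians(6.1))))
V("side").save("s11.png",(180,100,380,250),3)
E
```

```text
time_s: 12.75
eef_pos: [0.5983, -0.3148, 0.1426]
tool_rot: [0.002, 0.806, 0.592, 0.001]
force: [1.5, 0.2, -7.2]
gripper_width: 0.315
t 12.75 p [ 0.5983 -0.3148  0.1426] q [2.300e-03 8.057e-01 5.923e-01 7.000e-04] F [ 1.5  0.2 -7.2] T [-0.07 -0.22 -0.01] w 29.6
(array([ 32.85, -12.82,   0.15]), array([ 0.004,  0.003, -0.409]))
```

View pics/s11.png

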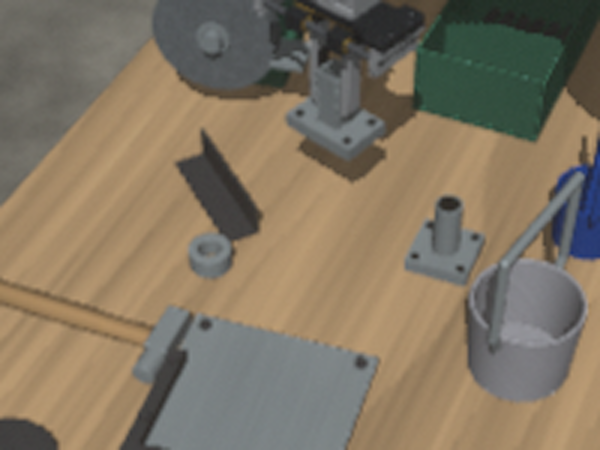

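The foot is lifted level and the others are untouched. Now carrying it over the jig.

```bash
python3 -m pendant '[[[0,0,-0.08,4,-1.6,0,2],[0,0,-0.16,8.5,-3.3,0,2],[0,0,-0.24,13,-5,0,2],[0,0,-0.33,17.5,-6.8,0,2],[0,0,-0.409,22,-8.6,0,2]]]' 60;python3 - <<'E'
from h import *
s=st();print(rows(s,[.574,.037,.14],Rnew=down(np.radians(6.1))))
E
```

```text
time_s: 13.3
eef_pos: [0.5797, -0.0771, 0.1386]
tool_rot: [0.001, 0.667, 0.745, -0.001]
force: [1.1, 1.2, -8.4]
gripper_width: 0.312
t 13.3 p [ 0.5797 -0.0771  0.1386] q [ 7.000e-04  6.673e-01  7.448e-01 -7.000e-04] F [ 1.1  1.2 -8.4] T [ 0.04 -0.22 -0.05] w 29.4
(array([11.4 ,  0.68, -0.17]), array([0.   , 0.002, 0.003]))
```

```bash
python3 -m pendant '[[[0,0,0,4,0.2,0,2],[0,0,0,8,0.5,0,2],[0,0,0,11.4,0.7,1,2],[0,0,0,11.4,0.7,4,2],[0,0,0,11.4,0.7,6,2]]]' 60;python3 -m pendant '[[[0,0,0,0,0,1,2],[0,0,0,0,0,1,2]]]';python3 - <<'E'
from h import *
s=st();print(rows(s,[.574,.037,.0424],Rnew=down(np.radians(6.1))))
w=V("wrist");w.save("w12.png")
E
```

```text
time_s: 13.8
eef_pos: [0.5726, 0.0382, 0.0756]
tool_rot: [-0.0, 0.666, 0.746, -0.001]
force: [0.0, -2.1, -8.8]
gripper_width: 0.318
time_s: 14.0
eef_pos: [0.5707, 0.0381, 0.0631]
tool_rot: [-0.002, 0.666, 0.746, -0.003]
force: [-0.4, -0.7, -7.5]
gripper_width: 0.319
t 14.0 p [0.5707 0.0381 0.0631] q [-0.0019  0.6662  0.7458 -0.0028] F [-0.4 -0.7 -7.5] T [-0.   -0.05 -0.08] w 30.0
(array([-0.14,  0.33,  2.07]), array([-0.007,  0.001,  0.006]))
```

View pics/w12.png

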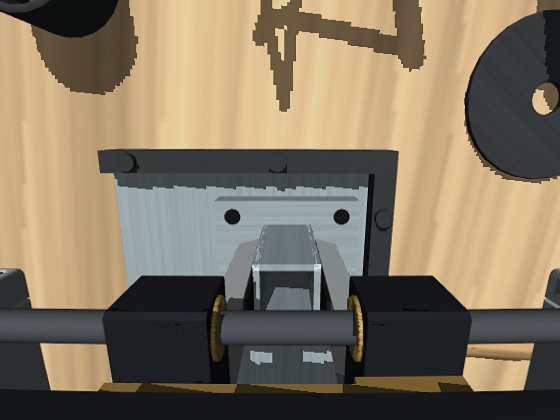

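The foot is inside the fences: its long edge at row 198 runs parallel to the fence's inner edge at row 174, with gaps on both sides. I'll lower it.

```bash
python3 -m pendant '[[[-0.007,0.001,0.003,-0.1,0.2,0.8,2],[-0.007,0.001,0.003,-0.1,0.3,1.6,2],[-0.007,0.001,0.003,-0.1,0.3,2,2],[-0.007,0.001,0.003,-0.1,0.3,2,2]]]' 60;python3 - <<'E'
from h import *
s=st();print(rows(s,[.574,.037,.0424],Rnew=down(np.radians(6.1))))
E
```

```text
time_s: 14.45
eef_pos: [0.5744, 0.0373, 0.044]
tool_rot: [0.001, 0.667, 0.745, 0.001]
force: [-0.1, 0.7, -8.2]
gripper_width: 0.317
t 14.45 p [0.5744 0.0373 0.044 ] q [5.000e-04 6.675e-01 7.446e-01 6.000e-04] F [-0.1  0.7 -8.2] T [-0.05 -0.07  0.04] w 29.8
(array([-0.02, -0.05,  0.16]), array([0.002, 0.   , 0.003]))
```

```bash
python3 -m pendant '[[[0,0,0,0.3,0.3,0,2],[0,0,0,0.6,0.6,0,2],[0,0,0,0.7,0.7,0.1,2],[0,0,0,0.7,0.7,0.2,2],[0,0,0,0.7,0.7,0.2,2]]]' 60;python3 - <<'E'
from h import *
s=st();w=V("wrist");w.save("w13.png",(90,130,420,270),2.4)
E
```

```text
time_s: 14.95
eef_pos: [0.5811, 0.0456, 0.0425]
tool_rot: [0.001, 0.667, 0.745, 0.001]
force: [-0.2, 2.6, -2.2]
gripper_width: 0.317
t 14.95 p [0.5811 0.0456 0.0425] q [0.0008 0.6674 0.7447 0.0011] F [-0.2  2.6 -2.2] T [ 0.62  0.03 -0.08] w 29.8
```

View pics/w13.png

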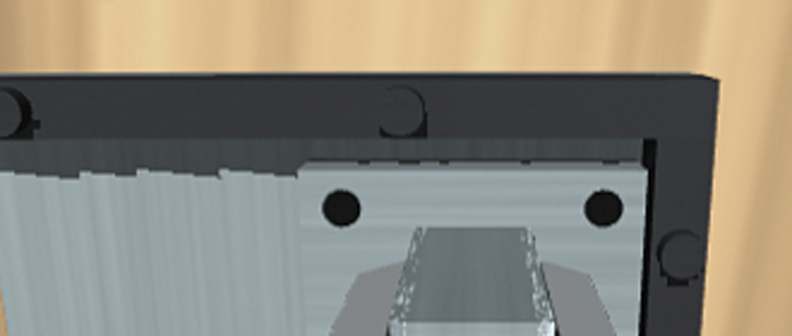

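Now on the plate (weight partly taken). Remaining gaps are about 6 mm to the long fence and 2–3 mm to the short one. I'll slide in gradually.

```bash
python3 -m pendant '[[[0,0,0,0.2,0.05,0,2],[0,0,0,0.4,0.1,0,2],[0,0,0,0.55,0.15,0,2],[0,0,0,0.55,0.15,0,2]]]' 60;python3 - <<'E'
from h import *
s=st();w=V("wrist");w.save("w14.png",(90,130,420,270),2.4)
E
```

```text
time_s: 15.4
eef_pos: [0.582, 0.0512, 0.0425]
tool_rot: [0.001, 0.667, 0.745, 0.001]
force: [-0.8, -1.5, -1.9]
gripper_width: 0.314
t 15.4 p [0.582  0.0512 0.0425] q [0.0008 0.6673 0.7448 0.001 ] F [-0.8 -1.5 -1.9] T [-0.51  0.31  0.03] w 29.5
```

View pics/w14.png

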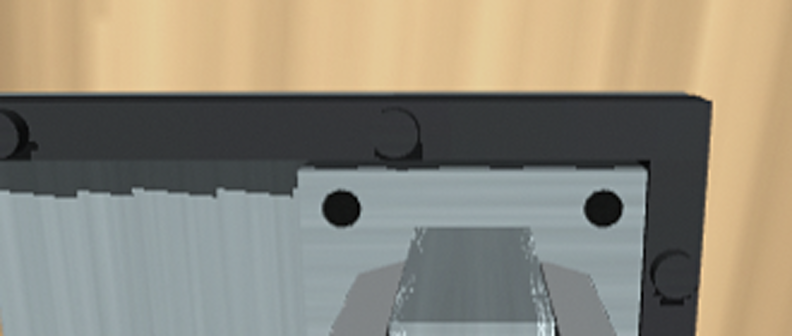

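```bash
python3 -m pendant '[[[0,0,0,0.1,0.1,0,2],[0,0,0,0.2,0.2,0,2],[0,0,0,0.2,0.2,0,2]]]' 60;python3 - <<'E'
from h import *
s=st();R6=np.radians(6.1);F=s["force"];print("jig Fx",F[0]*np.cos(R6)+F[1]*np.sin(R6),"Fy",-F[0]*np.sin(R6)+F[1]*np.cos(R6))
E
```

```text
time_s: 15.75
eef_pos: [0.5826, 0.0521, 0.0424]
tool_rot: [0.0, 0.668, 0.744, -0.001]
force: [-8.5, -8.3, 5.8]
gripper_width: 0.313
t 15.75 p [0.5826 0.0521 0.0424] q [ 4.000e-04  6.676e-01  7.445e-01 -5.000e-04] F [-8.5 -8.3  5.8] T [-1.82  2.32  0.06] w 29.4
jig Fx -9.352177742344711 Fy -7.325015245842021
```

```bash
python3 -m pendant '[[[0,0,0,0.2,0.2,0,2],[0,0,0,0.3,0.3,0.05,2],[0,0,0,0.3,0.3,0.05,2]]]' 60;python3 - <<'E'
from h import *
s=st();R6=np.radians(6.1);F=s["force"];print("jig Fx",F[0]*np.cos(R6)+F[1]*np.sin(R6),"Fy",-F[0]*np.sin(R6)+F[1]*np.cos(R6))
E
```

```text
time_s: 16.05
eef_pos: [0.5826, 0.0524, 0.0425]
tool_rot: [0.0, 0.668, 0.744, -0.004]
force: [-26.3, -16.7, 34.1]
gripper_width: 0.318
t 16.05 p [0.5826 0.0524 0.0425] q [ 1.000e-04  6.684e-01  7.438e-01 -4.000e-03] F [-26.3 -16.7  34.1] T [-3.62  5.52  0.01] w 29.9
jig Fx -27.934106201865244 Fy -13.780534057373506
```

```bash
python3 - <<'E'
from h import *
s=st();print(Rt(s).as_matrix().round(4)); print(rows(s,s["eef_pos"],Rnew=down(np.radians(6.1))))
w=V("wrist");w.save("w15.png",(90,130,420,270),2.4)
V("side").save("s15.png",(200,150,330,280),4.5)
E
```

```text
t 16.05 p [0.5826 0.0524 0.0425] q [ 1.000e-04  6.684e-01  7.438e-01 -4.000e-03] F [-26.3 -16.7  34.1] T [-3.62  5.52  0.01] w 29.9
[[-0.1066  0.9943 -0.0051]
 [ 0.9943  0.1065 -0.0061]
 [-0.0055 -0.0058 -1.    ]]
(array([0., 0., 0.]), array([-0.006,  0.006,  0.   ]))
```

View pics/w15.png

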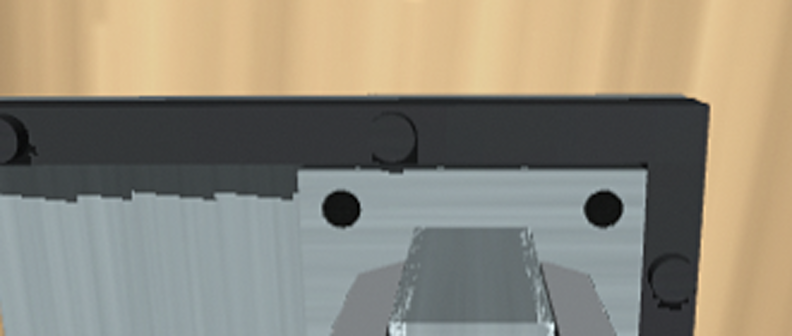

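View pics/s15.png

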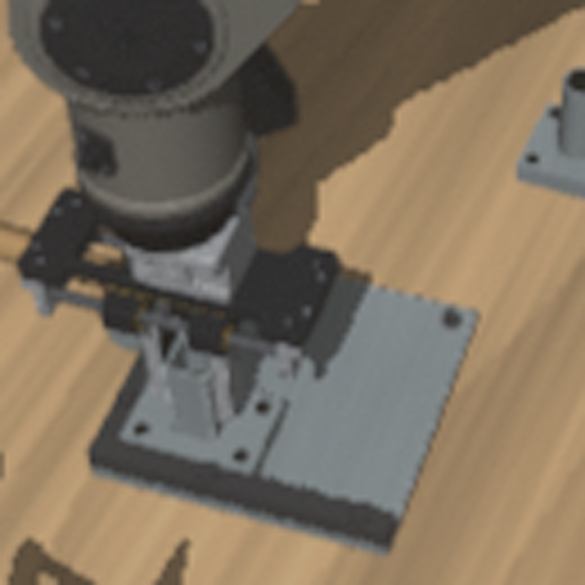

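Down force of 34 N with friction about 1 could be masking the bearing against the long fence. I'll relieve it, level the tool and push again toward the long fence.

```bash
python3 -m pendant '[[[-0.006,0.006,0,0,0,-0.1,2],[-0.006,0.006,0,0.2,0.1,-0.1,2],[-0.006,0.006,0,0.3,0.15,-0.1,2],[-0.006,0.006,0,0.3,0.15,-0.1,2]]]' 60;python3 - <<'E'
from h import *
s=st();R6=np.radians(6.1);F=s["force"];print("jig Fx",F[0]*np.cos(R6)+F[1]*np.sin(R6),"Fy",-F[0]*np.sin(R6)+F[1]*np.cos(R6));print(rows(s,s["eef_pos"],Rnew=down(np.radians(6.1)))[1])
E
```

```text
time_s: 16.55
eef_pos: [0.5824, 0.0542, 0.0428]
tool_rot: [-0.001, 0.668, 0.744, -0.002]
force: [-7.4, -8.7, -0.8]
gripper_width: 0.313
t 16.55 p [0.5824 0.0542 0.0428] q [-5.000e-04  6.685e-01  7.437e-01 -1.500e-03] F [-7.4 -8.7 -0.8] T [-2.26  2.05  0.35] w 29.4
jig Fx -8.240078933292581 Fy -7.872555806124037
[-0.003  0.001 -0.   ]
```

```bash
python3 -m pendant '[[[-0.003,0.001,0,0.2,0.1,0,2],[-0.003,0.001,0,0.3,0.2,0,2],[-0.003,0.001,0,0.3,0.2,0,2]]]' 60;python3 - <<'E'
from h import *
s=st();R6=np.radians(6.1);F=s["force"];print("jig Fx",F[0]*np.cos(R6)+F[1]*np.sin(R6),"Fy",-F[0]*np.sin(R6)+F[1]*np.cos(R6));print(rows(s,s["eef_pos"],Rnew=down(np.radians(6.1)))[1])
E
```

```text
time_s: 16.85
eef_pos: [0.5824, 0.0543, 0.0425]
tool_rot: [0.0, 0.669, 0.743, -0.003]
force: [-13.6, -17.6, 11.1]
gripper_width: 0.316
t 16.85 p [0.5824 0.0543 0.0425] q [ 1.000e-04  6.690e-01  7.433e-01 -3.000e-03] F [-13.6 -17.6  11.1] T [-4.07  2.86  0.52] w 29.7
jig Fx -15.369335765621672 Fy -16.07014348128522
[-0.004  0.004 -0.001]
```

```bash
python3 -m pendant '[[[-0.006,0.006,0,0.3,0.3,-0.03,2],[-0.008,0.008,0,0.5,0.4,-0.03,2],[-0.008,0.008,0,0.5,0.4,-0.03,2]]]' 60;python3 - <<'E'
from h import *
s=st();R6=np.radians(6.1);F=s["force"];print("jig Fx",F[0]*np.cos(R6)+F[1]*np.sin(R6),"Fy",-F[0]*np.sin(R6)+F[1]*np.cos(R6));print(rows(s,s["eef_pos"],Rnew=down(np.radians(6.1)))[1])
w=V("wrist");w.save("w16.png",(90,130,420,270),2.4)
E
```

```text
time_s: 17.15
eef_pos: [0.5824, 0.0544, 0.0425]
tool_rot: [-0.0, 0.67, 0.742, -0.002]
force: [-26.8, -27.7, 26.1]
gripper_width: 0.316
t 17.15 p [0.5824 0.0544 0.0425] q [-3.000e-04  6.698e-01  7.425e-01 -2.400e-03] F [-26.8 -27.7  26.1] T [-6.4   5.73  0.73] w 29.7
jig Fx -29.556551897920205 Fy -24.741308164849432
[-0.004  0.003 -0.004]
```

View pics/w16.png

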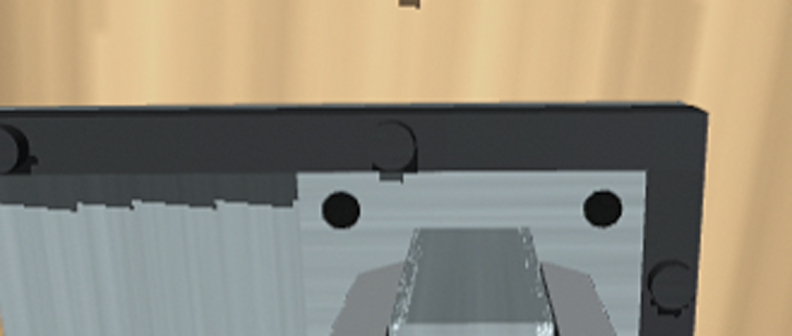

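Both edges are now flush with the fences, and the tool has stopped moving while the forces rise. A ~0.3° forward lean remains, so I'll counter it while holding the press.

```bash
python3 -m pendant '[[[-0.01,0.01,0,0.4,0.3,-0.02,2],[-0.016,0.014,0,0.5,0.4,-0.02,2],[-0.016,0.014,0,0.5,0.4,-0.02,2],[-0.016,0.014,0,0.5,0.4,-0.02,2]]]' 60;python3 - <<'E'
from h import *
s=st();R6=np.radians(6.1);F=s["force"];print("jig Fx",F[0]*np.cos(R6)+F[1]*np.sin(R6),"Fy",-F[0]*np.sin(R6)+F[1]*np.cos(R6));print(rows(s,s["eef_pos"],Rnew=down(np.radians(6.1)))[1])
E
```

```text
time_s: 17.6
eef_pos: [0.5824, 0.0545, 0.0423]
tool_rot: [-0.0, 0.671, 0.742, 0.003]
force: [-21.9, -25.7, 27.7]
gripper_width: 0.316
t 17.6 p [0.5824 0.0545 0.0423] q [-5.000e-04  6.709e-01  7.416e-01  3.000e-03] F [-21.9 -25.7  27.7] T [-6.6   6.75  0.53] w 29.7
jig Fx -24.554622288474466 Fy -23.24939275976566
[ 0.004 -0.005 -0.006]
```

```bash
python3 -m pendant '[[[-0.005,0.003,-0.004,0.5,0.5,-0.03,2],[-0.005,0.003,-0.004,0.5,0.5,-0.03,2],[-0.005,0.003,-0.004,0.5,0.5,-0.03,2]]]' 60;python3 - <<'E'
from h import *
s=st();R6=np.radians(6.1);F=s["force"];print("jig Fx",F[0]*np.cos(R6)+F[1]*np.sin(R6),"Fy",-F[0]*np.sin(R6)+F[1]*np.cos(R6));print(rows(s,s["eef_pos"],Rnew=down(np.radians(6.1)))[1])
w=V("wrist");w.save("w17.png",(200,160,380,250),4.4);w.save("w17f.png")
a=V("side");a.save("s17.png",(150,170,330,360),3)
E
```

```text
time_s: 17.9
eef_pos: [0.5824, 0.0545, 0.0424]
tool_rot: [-0.001, 0.67, 0.742, -0.0]
force: [-33.4, -28.1, 34.2]
gripper_width: 0.315
t 17.9 p [0.5824 0.0545 0.0424] q [-6.000e-04  6.704e-01  7.420e-01 -1.000e-04] F [-33.4 -28.1  34.2] T [-6.52  7.59  0.56] w 29.6
jig Fx -36.22140112118557 Fy -24.437805305786238
[-0.001 -0.001 -0.005]
```

View pics/w17.png

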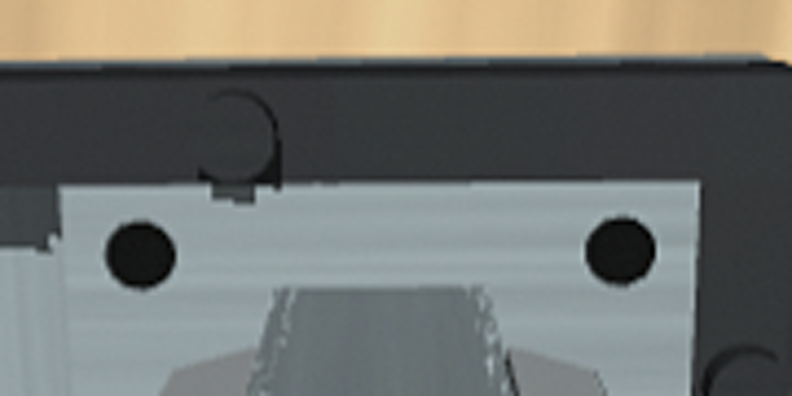

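View pics/s17.png

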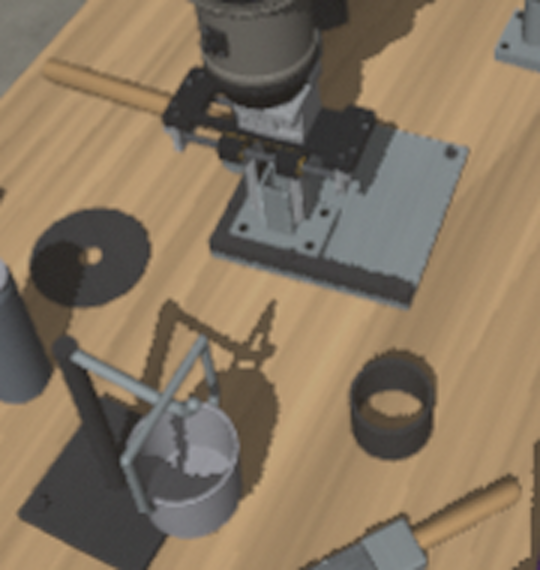

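Flush on both fences, level, and the can is still hanging. As a last check that the load goes into the fences and not plate friction, I'll ease the down force while keeping the side push.

```bash
python3 -m pendant '[[[-0.008,0.006,-0.002,0.5,0.4,-0.06,2],[-0.008,0.006,-0.002,0.6,0.4,-0.1,2],[-0.008,0.006,-0.002,0.6,0.4,-0.1,2],[-0.008,0.006,-0.002,0.6,0.4,-0.1,2]]]' 60;python3 - <<'E'
from h import *
s=st();R6=np.radians(6.1);F=s["force"];print("jig Fx",F[0]*np.cos(R6)+F[1]*np.sin(R6),"Fy",-F[0]*np.sin(R6)+F[1]*np.cos(R6));print(rows(s,s["eef_pos"],Rnew=down(np.radians(6.1)))[1])
E
```

```text
time_s: 18.4
eef_pos: [0.5824, 0.0546, 0.0425]
tool_rot: [-0.0, 0.671, 0.742, -0.001]
force: [-20.6, -29.1, 16.5]
gripper_width: 0.315
t 18.4 p [0.5824 0.0546 0.0425] q [-2.000e-04  6.708e-01  7.417e-01 -5.000e-04] F [-20.6 -29.1  16.5] T [-7.29  4.79  0.63] w 29.6
jig Fx -23.61161050036387 Fy -26.712687019718363
[-0.001  0.    -0.006]
```

```bash
python3 - <<'E'
from h import *
w=V("wrist");w.save("w18.png",(200,160,380,250),4.4)
a=V("side");t=V("top");t.save("t18.png")
T=lambda p:(np.array(p,float)-1.7)/4.4+np.array([200,160])
P=a.cloud().reshape(-1,3);q=P[np.all((P>[.46,.33,.21])&(P<[.55,.40,.24]),axis=1)];print("bar/arm",np.median(q,0),len(q))
st()
E
```

```text
bar/arm [0.50238653 0.34410935 0.22054557] 286
t 18.55 p [0.5824 0.0546 0.0425] q [-2.000e-04  6.708e-01  7.417e-01 -5.000e-04] F [-21.1 -30.2  17.5] T [-7.33  4.84  0.61] w 29.8
```

View pics/w18.png

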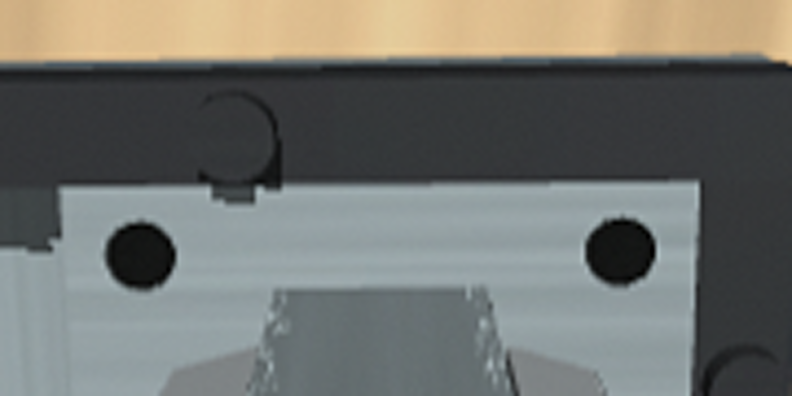

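View pics/t18.png

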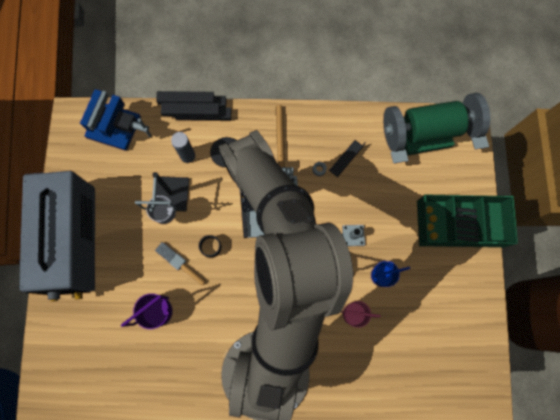

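```bash
python3 -c "
from bench import ctrl
print(ctrl.job_done())"
```

```text
the job is handed in; nothing more can be done
None
```

I hung the small grey can on the hook and pressed the square-stub foot into the jig corner. I handed the job in at about 18.6 s with the gripper still holding the foot there.

**Can:** Its bar lies across the hook arm between tip and post. The final side depth reading near the seat was about (0.502, 0.344, 0.221) m, against an expected seat of x ≈ 0.504 and bar height ≈ 0.219. No finger was touching it.

**Foot:** It is flat on the jig plate: the tool height of 0.0425 m matches the expected 0.0424, and the tilt is under 0.1°. The last wrist picture shows both edges flush with the fences.
- **Forces:** It pushes about 24 N on the short fence and 27 N on the long one, with about 17 N of down force and a 60 N grip. That side load is more than plate friction alone could carry, and the position held still, so both fences are bearing.
- **First press:** On my first press the foot was not yet against the long fence, because plate friction from too much down force hid a gap of about 2 mm. I eased off and pressed again.

**Disagreements:** My jig yaw readings spread from 5.3° to 6.6°, and the tool settled at about 5.75° against the 6.1° I used. In the last picture the foot edge still runs parallel to the fence.

**Other things:** The items I could see in the last pictures had not moved. The larger grey can was hidden under the arm in the last top view, so I did not recheck it at the end.

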